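# Pull the control knobs into the parts pan

## Task

Take the lid off the parts pan by its knob and lay it flat on the bench. Pull every control knob that is on the fascia off its stem with the knob puller (hook it under the knob and pull straight up; do not pull knobs off with the fingers) and put them all in the pan. Then stand the puller upright on the bench and lay the lid squarely back on the pan so that it covers it, without shoving the other things on the bench about.

Things in the scene. Friction and masses are not known exactly. Their poses are not given: they have to be found in the camera images.
- fascia: dark sheet-metal control panel of a kitchen appliance lying flat on the bench, fixed, 150 mm (its x) by 290 mm (its y), 40 mm high; origin at the centre of its underside. In a line along its y axis stand four steel knob stems, 13 mm in diameter and 13.5 mm high, at y = -105, -35, 35 and 105 mm, x = 0; some are bare
- stem1 (a point): foot of knob stem 1, on the fascia's upper face, on the stem's axis
- stem2 (a point): foot of knob stem 2, on the fascia's upper face, on the stem's axis
- stem3 (a point): foot of knob stem 3, on the fascia's upper face, on the stem's axis
- stem4 (a point): foot of knob stem 4, on the fascia's upper face, on the stem's axis
- knob1_mid (a point): knob centre, half-way up (14 mm), level with the disc's underside; z is its axis, up on the stem. 28 mm high, 30 g: skirt 23 mm across, 14 mm high; over it a disc 38 mm across, 8 mm thick; on top a finger bar 32 x 8 x 6 mm. Starts pushed home on its stem, skirt on the fascia, held by spring balls: takes 5 to 15 N straight up over 12 mm, then is free. May be absent
- knob2_mid (a point): knob centre, half-way up (14 mm), level with the disc's underside; z is its axis, up on the stem. 28 mm high, 30 g: skirt 23 mm across, 14 mm high; over it a disc 38 mm across, 8 mm thick; on top a finger bar 32 x 8 x 6 mm. Starts pushed home on its stem, skirt on the fascia, held by spring balls: takes 5 to 15 N straight up over 12 mm, then is free. May be absent
- knob3_mid (a point): knob centre, half-way up (14 mm), level with the disc's underside; z is its axis, up on the stem. 28 mm high, 30 g: skirt 23 mm across, 14 mm high; over it a disc 38 mm across, 8 mm thick; on top a finger bar 32 x 8 x 6 mm. Starts pushed home on its stem, skirt on the fascia, held by spring balls: takes 5 to 15 N straight up over 12 mm, then is free. May be absent
- knob4_mid (a point): knob centre, half-way up (14 mm), level with the disc's underside; z is its axis, up on the stem. 28 mm high, 30 g: skirt 23 mm across, 14 mm high; over it a disc 38 mm across, 8 mm thick; on top a finger bar 32 x 8 x 6 mm. Starts pushed home on its stem, skirt on the fascia, held by spring balls: takes 5 to 15 N straight up over 12 mm, then is free. May be absent
- puller_mid (a point): centre of the steel knob puller, half-way up (44 mm above its lower face), z up; it stands on the bench, 88 mm high, 180 g. An inverted U, open at its +x end (the mouth), with a black rubber handle 22 mm (x) by 16 mm (y) standing over x = y = 0 from 36 to 82 mm above the lower face, and a grey cap 32 x 30 x 6 mm on top of that
- puller_slot (a point): the puller's lower face, middle of the slot, same axes; a pulled knob sits here. Side walls along x: 54 mm wide outside, 46 inside. Inward ledges 4 mm thick at the bottom leave a slot 29 mm wide. They end at x = 22 mm; back wall at x = -21 to -25. Roof 30 to 36 mm up. Ledges slide mouth first under a knob's disc; a pulled knob lies on them, its skirt reaching 10 mm below this face
- pan: open-topped metal parts pan, fixed, 158 mm (its x) by 172 mm (its y), 45 mm high, walls and floor 4 mm thick; origin at the centre of its underside
- lid_knob (a point): loose flat steel lid 166 mm (its x) by 180 mm (its y), 4 mm thick, 0.25 kg, at the start lying on the pan's rim; the point is the middle of its black knob, 24 mm above the underside (its head is 26 mm across, from 18 to 32 mm up, on a neck 14 mm across); z up, axes along its sides. Its underside is plain, without a lip
- tape_roll: cream roll of tape lying flat, outer diameter 90 mm, 45 mm high (bystander; origin at its underside, to be left alone)
- foam_block: white foam packing block 60 x 90 x 60 mm (bystander; origin at its underside, to be left alone)
- screw_jar: clear jar of screws with steel cap, 60 mm diameter, 75 mm high (bystander; origin at its underside, to be left alone)
- screwdriver: screwdriver lying flat, black handle (bystander; to be left alone)
- tape_measure: dark rubber-cased tape measure, 62 x 34 x 60 mm high (bystander; origin at its underside, to be left alone)
- drill: green and black cordless drill lying on its side (bystander; to be left alone)

How it is judged (in metres and radians):
On the way, in this order (a step that is already met when the one before it is completed fails the run):
1. the lid lies flat on the bench beside the pan, let go (height (world z) of lid_knob below 0.034 m and angle between lid_knob's own z axis and vertical below 0.1 rad and horizontal distance between lid_knob and pan above 0.12 m and contact force between the fingers and lid below 0.1 N), for 0.2 s.
2. every knob is in the pan (x of knob1_mid in the frame of pan between -0.079 and 0.079 m and y of knob1_mid in the frame of pan between -0.086 and 0.086 m and z of knob1_mid in the frame of pan between 0 and 0.04 m and x of knob2_mid in the frame of pan between -0.079 and 0.079 m and y of knob2_mid in the frame of pan between -0.086 and 0.086 m and z of knob2_mid in the frame of pan between 0 and 0.04 m and x of knob3_mid in the frame of pan between -0.079 and 0.079 m and y of knob3_mid in the frame of pan between -0.086 and 0.086 m and z of knob3_mid in the frame of pan between 0 and 0.04 m and x of knob4_mid in the frame of pan between -0.079 and 0.079 m and y of knob4_mid in the frame of pan between -0.086 and 0.086 m and z of knob4_mid in the frame of pan between 0 and 0.04 m), for 0.2 s.
At the end, for the whole second after the job is handed in: All knobs lie inside the pan; the puller stands upright (within 0.15 rad) on the bench, clear of pan and fascia; the lid lies flat on the pan's rim, centred within 15 mm and square within 0.17 rad; nothing moves (all of step 2 and height (world z) of puller_mid below 0.052 m and angle between puller_mid's own z axis and vertical below 0.15 rad and horizontal distance between puller_mid and pan above 0.1 m and horizontal distance between puller_mid and fascia above 0.08 m and z of lid_knob in the frame of pan between 0.062 and 0.075 m and angle between lid_knob's own z axis and vertical below 0.05 rad and horizontal distance between lid_knob and pan below 0.015 m and angle between the x axis of lid_knob and the x axis of pan, either way round below 0.17 rad and linear speed of each of lid, puller below 0.02 m/s); the robot touches nothing.
It fails at once if a knob is gripped by the fingers while on its stem ((contact force between the fingers and knob1 above 3 N and horizontal distance between knob1_mid and stem1 below 0.008 m and z of knob1_mid in the frame of fascia below 0.064 m) or (contact force between the fingers and knob2 above 3 N and horizontal distance between knob2_mid and stem2 below 0.008 m and z of knob2_mid in the frame of fascia below 0.064 m) or (contact force between the fingers and knob3 above 3 N and horizontal distance between knob3_mid and stem3 below 0.008 m and z of knob3_mid in the frame of fascia below 0.064 m) or (contact force between the fingers and knob4 above 3 N and horizontal distance between knob4_mid and stem4 below 0.008 m and z of knob4_mid in the frame of fascia below 0.064 m)).
It fails at once if a bystander is shoved more than 40 mm (distance of any of tape_roll, foam_block, screw_jar, screwdriver, tape_measure, drill from where it was at the start of the episode above 0.04 m).
Of knob1, knob2, knob3, knob4 only 2 to 3 are there at a start; the rules pass over those that are not, and their reading is None.
At some moment in a run one of lid may be knocked a few centimetres aside while the robot is not near it.
Once in a run the grip may slacken for a moment while it holds something.
It also fails if it takes over 210 s, if anything falls off the work surface, if the arm or the gripper's body presses on something with over 40 N, if the wrist force passes 120 N, or if a joint passes its speed limit or range.

## Robot

A 6-joint arm with a two-finger parallel gripper is mounted at the origin on the work surface. World frame = base frame: x ahead of the robot, y to its left, z up, the work surface at z = 0. Lengths are in mm, angles in rad, forces in N, time in s.
With the tool pointing down it reaches from about 350 to 775 mm from the base axis. Payload 7.3 kg.
Tool frame: the origin (TCP) lies between the finger pads; the fingertips stand 22 mm ahead of it and the grasp point (between the pads) lies 3 mm ahead of it (nose_length is the distance from the TCP to the fingertips, in mm); z points along the fingers, y is the direction in which the jaws open and shut (so a half turn about z gives the same grasp; the last joint's range is limited). The gripper opens to 92 mm and grips with 3 to 60 N. Pads are 19 mm wide; open, the fingers measure 130 mm over their backs; the gripper's body (75 mm by 190 mm) begins 47 mm behind the grasp point.
Start: joints at [-1.392, 0.342, 1.524, -0, 1.275, -0.146], TCP at [167.56, -497.56, 248.741] pointing down, gripper open.
Joint ranges: [-2.53, 2.53], [-0.77, 2.02], [0.04, 2.7], [-1, 4.14], [0.28, 2.66], [-3.11, 3.11]. Speed limits (rad/s): [2.57, 2.57, 3.14, 3.14, 3.14, 3.14].

## Interface

Orientations are given as [roll, pitch, yaw] about the fixed x, y, z axes, in that order (R = Rz(yaw) Ry(pitch) Rx(roll)).
In Python, from plant import get_obs, capture, close_job, nose_length gives the robot as it stands.
- The arm moves only by the tool step_arm, never from a script. Its argument "increments" is text: rows parted by semicolons, each of 7 numbers parted by spaces: the turn, a rotation vector about the tool's x, y, z in rad, then the shift along the tool's x, y, z in mm, then the opening, from -1 (shut) to 1 (fully open). A call has 1 to 20 rows; each row is the pose to reach, as a shift and turn from the pose commanded when the call began, along the tool's axes at that moment; what a row does not reach only later rows make up. A row lasts 1/8 s, in which the tool goes at most 62.5 mm and 10.7 degrees, less where a joint would pass 70% of its speed; a pose out of reach is approached as far as the arm can. A call with a gripper value outside its range is refused whole. The fingers move at their own pace and stop on an object; the grip force is fixed at half the most. Time passes only in rows, so rows that repeat a pose let the fingers close. It gives the time, the measured TCP pose, the force and the opening at its end, in the units of the state.
- get_obs(): the state, without advancing time (a new reading comes with each control period).
- capture(name): name is "side" or "top"; returns a dict with "frame" (480x640x3 uint8, red, green, blue), "K" (3x3 intrinsics, pixels), "extrinsics" (4x4, takes a point from world to camera coordinates). Camera axes: x right, y down, z forward; pixel columns grow to the right and rows downward; lengths in mm; the calibration is good to about 2 mm. A picture is of the moment at which its call begins. There is no depth.
- close_job(): hands the job in, once; it reports no verdict.
The state is a dict: "time": time; "joint_positions": joint angles; "dq": joint speeds; "tau": joint torques, N m; "tool_pos": TCP position; "tcp_rot": TCP orientation; "contact_force": force on the tool from outside, world axes, zero at the start; "moment": the same for the moment, N m; "grip_width": finger opening in mm.
Only numpy, scipy, OpenCV 4.12 (cv2) and the standard library are available. Lean on these libraries where they do the work, as an engineer would, in place of code of your own. Each camera call takes 0.05 s, during which the arm holds its last target.

## Working session

There is one attempt and no reset: what is moved stays moved. The work goes in short steps, Python scripts to look and compute and a tool call to move; the robot and the scene stay as the last step left them, time stands still between calls to the robot, and variables do not carry over. Pictures are saved under pics/ and viewed, and the job is handed in when it is done.

Besides the shell and the picture viewer there is one more tool, called after "Request:" by a JSON object that holds its "api" and its "payload". step_arm: Moves the arm, as the interface text tells. Its arguments: {"type":"object","properties":{"increments":{"type":"string"}},"required":["increments"]}

```bash
mkdir -p pics; ls; python3 - <<'E'
from plant import *
import cv2,numpy as np
print(get_obs())
for n in ("side","top"):
    c=capture(n); cv2.imwrite(f"pics/{n}0.png",c["frame"][:,:,::-1]); print(n,c["K"],c["extrinsics"])
print(nose_length if not callable(nose_length) else nose_length())
E
```

```text
pics
{'time': 0.0, 'joint_positions': array([-1.39201711e+00,  3.42727733e-01,  1.52500552e+00, -6.28048080e-06,
        1.27539793e+00, -1.46007722e-01]), 'dq': array([ 1.10627085e-04, -6.79519877e-04, -8.25241419e-04,  5.10669236e-04,
       -8.98908835e-05, -7.21873977e-04]), 'tau': array([ 7.28538489e-04, -4.31237698e+01, -2.44220603e+01,  7.17666792e-02,
        5.58863534e-02, -1.37028305e-04]), 'tool_pos': array([ 167.48038472, -497.18036591,  248.04634882]), 'tcp_rot': array([-3.14006962e+00, -2.17898780e-04,  3.24788608e-01]), 'contact_force': array([-0.20342966,  0.08765229, -0.61243788]), 'moment': array([ 0.06147698,  0.01101786, -0.0126472 ]), 'grip_width': 91.58151593287877}
side [[542.40276292   0.         309.85555702]
 [  0.         542.40276292 231.85810313]
 [  0.           0.           1.        ]] [[ 9.03006061e-01 -4.29091088e-01 -2.14684025e-02 -4.47100514e+02]
 [-2.74375822e-01 -5.37519630e-01 -7.97364757e-01  2.42359114e+02]
 [ 3.30602423e-01  7.25915619e-01 -6.03115704e-01  1.25762612e+03]
 [ 0.00000000e+00  0.00000000e+00  0.00000000e+00  1.00000000e+00]]
top [[442.87775376   0.         317.11807881]
 [  0.         442.87775376 234.08817689]
 [  0.           0.           1.        ]] [[ 1.90770012e-02 -9.99810706e-01 -3.82362557e-03  9.88667502e+01]
 [-9.98362781e-01 -1.88428340e-02 -5.40065360e-02  5.51983886e+02]
 [ 5.39242650e-02  4.84764820e-03 -9.98533261e-01  1.00890665e+03]
 [ 0.00000000e+00  0.00000000e+00  0.00000000e+00  1.00000000e+00]]
22.0
```

View pics/top0.png

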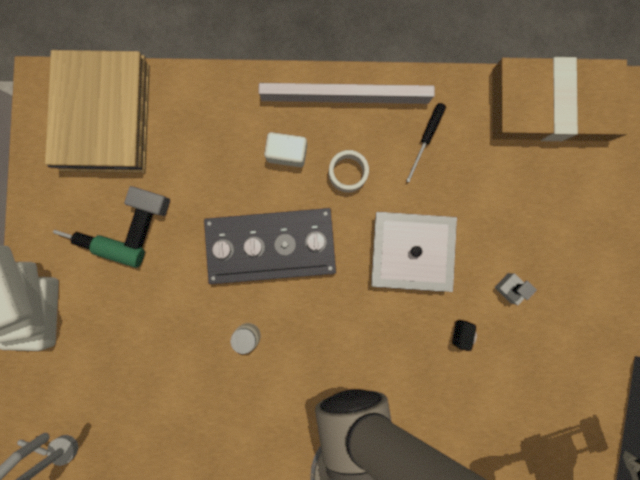

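View pics/side0.png

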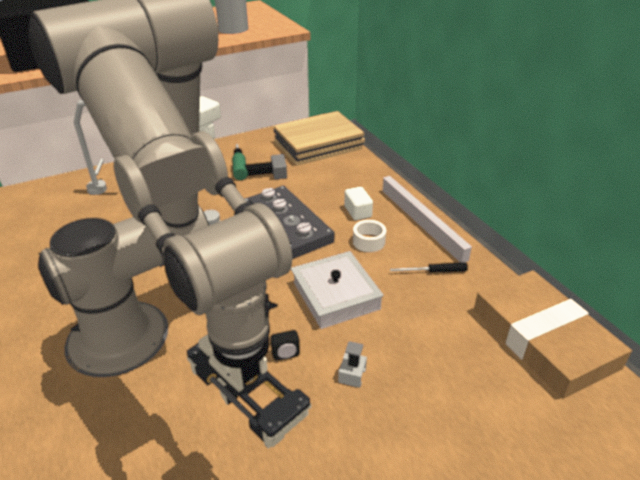

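The top view shows the lid knob at (416,252). The fascia knobs are at (222,250), (254,247) and (316,241), with a bare stem at (285,244). The puller is at about (515,290), the tape measure at (464,335) and the tape roll at (349,171).

```bash
cat > h.py <<'E'
import numpy as np,cv2
from plant import *
def ray(c,u,v,z):
    K=c["K"];E=c["extrinsics"];R=E[:3,:3];t=E[:3,3]
    C=-R.T@t; d=R.T@np.linalg.inv(K)@np.array([u,v,1.0])
    return C+d*(z-C[2])/d[2]
def proj(c,p):
    q=c["extrinsics"][:3,:3]@np.array(p,float)+c["extrinsics"][:3,3]; q=c["K"]@q; return q[:2]/q[2]
def tri(cs,uvs):
    A=[];b=[]
    for c,(u,v) in zip(cs,uvs):
        P=c["K"]@c["extrinsics"][:3]
        for k,x in ((0,u),(1,v)):
            r=x*P[2]-P[k]; A.append(r[:3]/np.linalg.norm(r[:3])); b.append(-r[3]/np.linalg.norm(r[:3]))
    return np.linalg.lstsq(np.array(A),np.array(b),rcond=None)[0]
def crop(c,name,x0,y0,w,h,s):
    im=c["frame"][y0:y0+h,x0:x0+w,::-1]
    cv2.imwrite("pics/"+name,cv2.resize(im,None,fx=s,fy=s,interpolation=cv2.INTER_CUBIC))
E
python3 - <<'E'
from h import *
t=capture("top");s=capture("side")
a=[]
def C(c,x0,y0,w,h): return cv2.resize(np.ascontiguousarray(c["frame"][y0:y0+h,x0:x0+w,::-1]),(400,300),interpolation=cv2.INTER_CUBIC)
o=np.vstack([np.hstack([C(t,475,260,80,60),C(t,365,207,100,75)]),np.hstack([C(t,200,192,140,105),C(s,310,330,80,60)])])
cv2.imwrite("pics/z1.png",o)
E
```

```text
(no output)
```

View pics/z1.png

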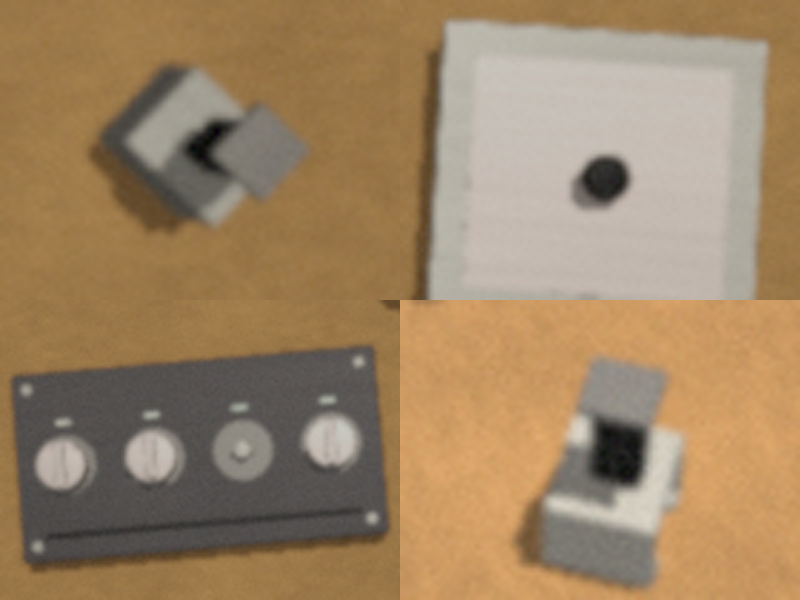

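```bash
python3 - <<'E'
from h import *
t=capture("top");s=capture("side")
def C(c,x0,y0,w,h): 
    im=cv2.resize(np.ascontiguousarray(c["frame"][y0:y0+h,x0:x0+w,::-1]),(400,400),interpolation=cv2.INTER_CUBIC)
    im=cv2.convertScaleAbs(im,alpha=1.4); return im
o=np.hstack([C(t,492,267,48,48),C(s,328,336,52,52)])
cv2.imwrite("pics/z2.png",o)
for c in (t,s):
    R=c["extrinsics"][:3,:3]; print(-R.T@c["extrinsics"][:3,3])
print([ray(t,530,290,88),ray(t,515,290,36)])
E
```

```text
[ 494.78953642  104.3581516  1037.61561081]
[  54.45771361 -974.5045055   942.1441425 ]
[array([ 435.44192938, -346.4301943 ,   88.        ]), array([ 431.54143064, -337.4961418 ,   36.        ])]
```

View pics/z2.png

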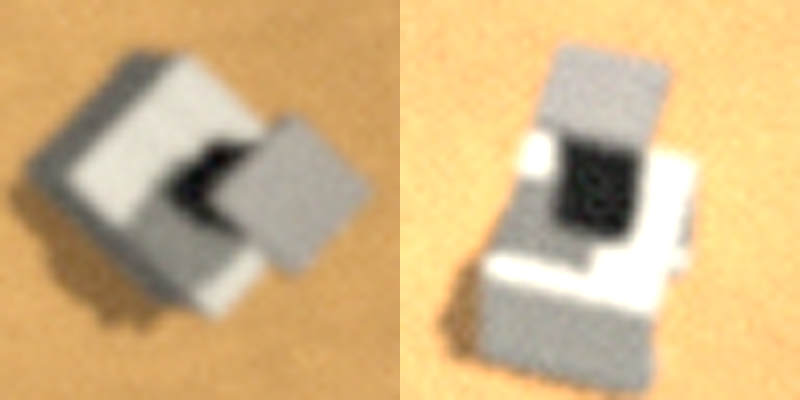

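The puller's mouth points to the upper right in the top view. The left-hand faces there are solid, and the side view shows the opening at right. Next I measure.

```bash
python3 - <<'E'
from h import *
t=capture("top");s=capture("side")
f=t["frame"].astype(int); hsv=cv2.cvtColor(t["frame"],cv2.COLOR_RGB2HSV)
# lid
m=((hsv[...,1]<60)&(hsv[...,2]>130)).astype(np.uint8); 
mm=np.zeros_like(m); mm[200:300,360:470]=m[200:300,360:470]
c=max(cv2.findContours(mm,0,2)[0],key=cv2.contourArea); r=cv2.minAreaRect(c); print("lid",r)
b=cv2.boxPoints(r); w=np.array([ray(t,*p,49) for p in b]); print(w[:,:2].round(1),w.mean(0)); 
for i in range(4): d=w[(i+1)%4]-w[i]; print(np.hypot(d[0],d[1]),np.degrees(np.arctan2(d[1],d[0])))
# lid knob
mk=np.zeros_like(m); mk[225:275,390:440]=(hsv[225:275,390:440,2]<80)
c=max(cv2.findContours(mk,0,2)[0],key=cv2.contourArea);(u,v),rr=cv2.minEnclosingCircle(c);print("lidknob",u,v,rr,ray(t,u,v,45+30))
# fascia outline
mf=np.zeros_like(m); mf[195:300,190:350]=(hsv[195:300,190:350,1]<90); mf=cv2.morphologyEx(mf,cv2.MORPH_CLOSE,np.ones((5,5)))
c=max(cv2.findContours(mf,0,2)[0],key=cv2.contourArea); r=cv2.minAreaRect(c);print("fascia",r)
w=np.array([ray(t,*p,40) for p in cv2.boxPoints(r)]);print(w[:,:2].round(1),w.mean(0))
for i in range(4): d=w[(i+1)%4]-w[i]; print(np.hypot(d[0],d[1]),np.degrees(np.arctan2(d[1],d[0])))
# knobs
mk=np.zeros_like(m); mk[225:265,208:330]=(hsv[225:265,208:330,2]>150)
for c in cv2.findContours(mk,0,2)[0]:
    if cv2.contourArea(c)>20: (u,v),rr=cv2.minEnclosingCircle(c);print("knob",u,v,rr,cv2.contourArea(c),ray(t,u,v,63))
# fascia screws etc
k=8.333
P=[(492+x/k,267+y/k) for x,y in ((185,55),(70,180),(210,315))]
w=np.array([ray(t,*p,36)[:2] for p in P]);print("puller roof",w)
d=w[0]-w[1];print(np.hypot(*d),np.degrees(np.arctan2(d[1],d[0])));d=w[1]-w[2];print(np.hypot(*d),np.degrees(np.arctan2(d[1],d[0]))-90)
C=[(492+x/k,267+y/k) for x,y in ((292,115),(372,188),(295,272),(212,200))]
w=np.array([ray(t,*p,88)[:2] for p in C]);print("cap",w,w.mean(0))
for n,(u,v) in dict(tm=(464,335),jar=(245,340),tape=(349,171),sd1=(407,183),sd2=(443,106),sd3=(500,138)).items(): print(n,ray(t,u,v,30))
print(ray(t,505,200,0))
E
```

```text
lid ((413.9171142578125, 251.2849884033203), (81.44357299804688, 74.81221008300781), 3.6913859844207764)
[[ 435.   -12.4]
 [ 601.7  -21.1]
 [ 593.3 -203. ]
 [ 426.9 -192.6]] [ 514.24876324 -107.26244571   49.        ]
166.89369364487717 -2.9881322716553615
182.07238043207292 -92.6405718471555
166.68935450836557 176.4484682304413
180.43477659907506 87.43002953410023
lidknob 415.76666259765625 251.23333740234375 5.326977252960205 [ 513.55582196 -105.74431427   75.        ]
fascia ((269.2019348144531, 245.79376220703125), (65.91879272460938, 127.7791748046875), 85.1207275390625)
[[579.3 368.6]
 [609.4  81.1]
 [461.5  65.9]
 [431.7 351.1]] [520.51256425 216.67929139  40.        ]
289.10310900070095 -84.02973826998073
148.65393257785192 -174.14088342400774
286.7820634829213 95.96357044823466
148.6340609371098 6.75384861636245
knob 220.6707305908203 248.85772705078125 8.534027099609375 200.0 [510.85466712 320.78412127  63.        ]
knob 252.44444274902344 246.1851806640625 8.63735580444336 208.0 [518.06506441 250.95835981  63.        ]
knob 315.5 241.0 9.013978004455566 217.5 [532.11529653 112.36138103  63.        ]
puller roof [[ 468.22371154 -335.88516508]
 [ 434.03502028 -304.77643097]
 [ 398.62378561 -342.25557412]]
46.22358648918308 -42.299467053044125
51.56201812241746 -43.37494797325383
cap [[ 454.82878224 -340.27034227]
 [ 436.64514929 -360.54777035]
 [ 414.93617103 -340.77620525]
 [ 432.80526964 -319.73299841]] [ 434.80384305 -340.33182907]
tm [ 328.30111721 -225.2092322    30.        ]
jar [307.45112345 266.99034367  30.        ]
tape [695.59272067  38.84265567  30.        ]
sd1 [670.28338834 -94.3992537   30.        ]
sd2 [ 851.23446671 -176.09999786   30.        ]
sd3 [ 778.61355406 -307.42274963   30.        ]
[ 639.45274983 -330.95296455    0.        ]
```

```bash
python3 - <<'E'
from h import *
s=capture("side");crop(s,"grip0.png",170,320,160,120,5)
E
```

```text
(no output)
```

View pics/grip0.png

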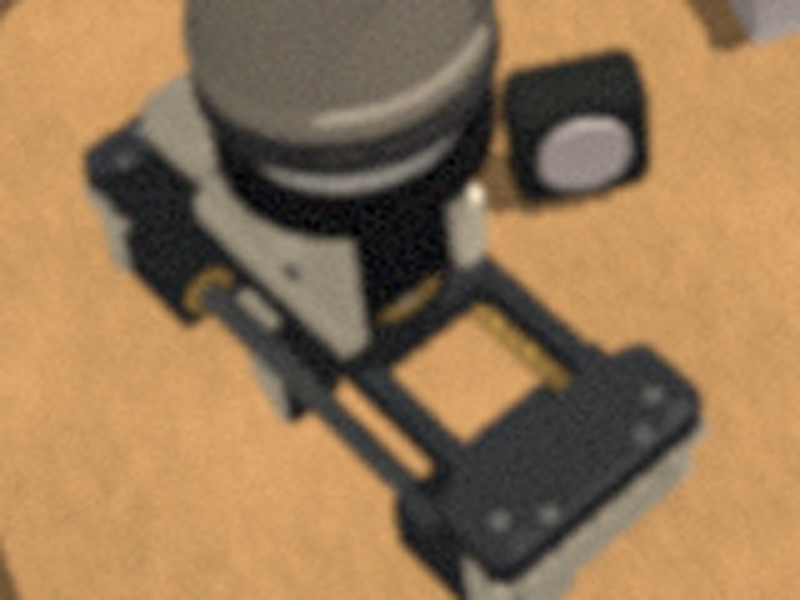

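```bash
cat >> h.py <<'E'
from scipy.spatial.transform import Rotation as Ro
def plan(x,y,z,yaw=None):
    o=get_obs(); p=o["tool_pos"]; r=o["tcp_rot"]; R=Ro.from_euler("xyz",r)
    d=R.inv().apply(np.array([x,y,z])-p)
    tgt=Ro.from_euler("xyz",[np.pi,0,r[2] if yaw is None else yaw])
    v=(R.inv()*tgt).as_rotvec()
    print("turn",v.round(3),"shift",d.round(1),"| now",p.round(1),r.round(3),"t",o["time"],"F",o["contact_force"].round(1),"w",round(o["grip_width"],1))
E
python3 - <<'E'
from h import *
plan(514,-106.5,150,-0.05)
E
```

```text
turn [-0.     0.     0.375] shift [ 453.1 -260.    98.7] | now [ 167.5 -497.5  248.7] [-3.142  0.     0.325] t 0.45 F [0.5 0.5 0.6] w 91.7
```

Request:
{"api": "step_arm", "payload": {"increments": "0 0 0.375 453 -260 60 1;0 0 0.375 453 -260 60 1;0 0 0.375 453 -260 60 1;0 0 0.375 453 -260 60 1;0 0 0.375 453 -260 60 1;0 0 0.375 453 -260 60 1;0 0 0.375 453 -260 60 1;0 0 0.375 453 -260 60 1;0 0 0.375 453 -260 60 1;0 0 0.375 453 -260 60 1;0 0 0.375 453 -260 60 1;0 0 0.375 453 -260 98 1;0 0 0.375 453 -260 98 1;0 0 0.375 453 -260 98 1;0 0 0.375 453 -260 98 1"}}

```text
time: 2.33
tool_pos: [514.4, -107.3, 152.1]
tcp_rot: [3.141, -0.002, -0.051]
contact_force: [0.2, 0.5, 0.2]
grip_width: 91.8
```

```bash
python3 - <<'E'
from h import *
plan(514,-106.5,73,-0.05)
s=capture("side");crop(s,"s1.png",250,180,200,150,4)
E
```

```text
turn [ 0.001 -0.002 -0.001] shift [-0.7 -0.8 79.1] | now [ 514.4 -107.3  152.1] [ 3.141e+00 -2.000e-03 -5.100e-02] t 2.325 F [0.2 0.5 0.2] w 91.8
```

View pics/s1.png

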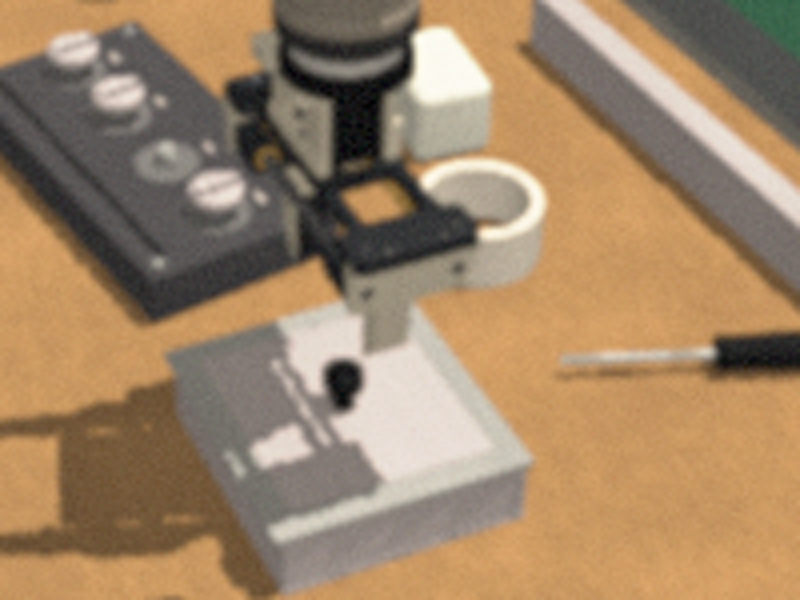

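The open fingers straddle the lid knob, with the near finger to the right of it in the picture. I descend, grip and lift.

Request:
{"api": "step_arm", "payload": {"increments": "0 0 0 -0.7 -0.8 40 1;0 0 0 -0.7 -0.8 70 1;0 0 0 -0.7 -0.8 79 1;0 0 0 -0.7 -0.8 79 1;0 0 0 -0.7 -0.8 79 -1;0 0 0 -0.7 -0.8 79 -1;0 0 0 -0.7 -0.8 79 -1;0 0 0 -0.7 -0.8 79 -1;0 0 0 -0.7 -0.8 79 -1;0 0 0 -0.7 -0.8 79 -1;0 0 0 -0.7 -0.8 79 -1;0 0 0 -0.7 -0.8 79 -1"}}

```text
time: 3.88
tool_pos: [513.3, -105.8, 71.7]
tcp_rot: [3.141, -0.0, -0.05]
contact_force: [-0.2, 0.7, -1.0]
grip_width: 25.1
```

Request:
{"api": "step_arm", "payload": {"increments": "0 0 0 0 0 -30 -1;0 0 0 0 0 -60 -1;0 0 0 0 0 -60 -1"}}

```text
time: 4.25
tool_pos: [514.4, -106.1, 133.3]
tcp_rot: [3.14, -0.004, -0.05]
contact_force: [-0.5, -0.6, -2.2]
grip_width: 25.0
```

```bash
python3 - <<'E'
from h import *
plan(640,-335,131,-0.05)
t=capture("top");s=capture("side");crop(t,"t2.png",300,160,240,180,3.3);crop(s,"s2.png",230,180,240,180,3.3)
E
```

```text
turn [ 0.001 -0.004 -0.   ] shift [137.  222.3   3.1] | now [ 514.4 -106.1  133.3] [ 3.14  -0.004 -0.05 ] t 4.25 F [-0.5 -0.6 -2.2] w 25.0
```

View pics/s2.png

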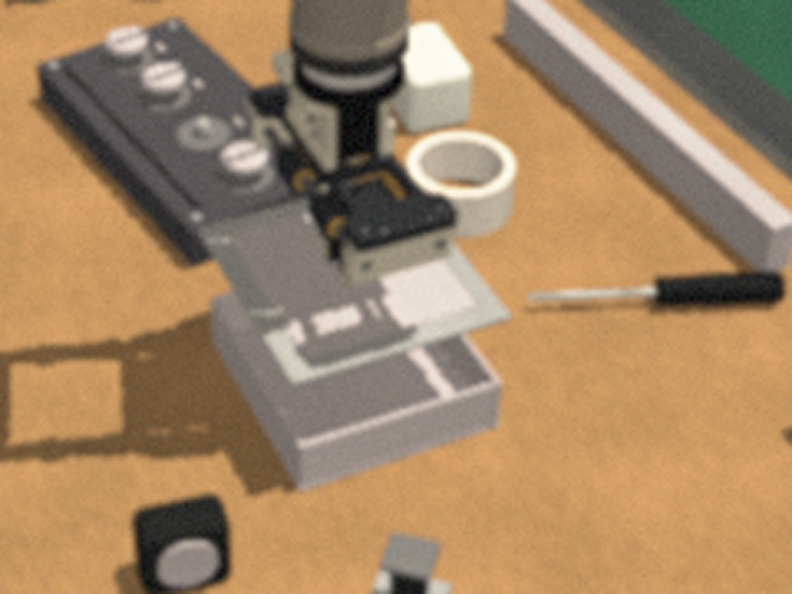

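The lid is held level above the pan. I move it across, then set it down.

Request:
{"api": "step_arm", "payload": {"increments": "0 0 0 30 50 0 -1;0 0 0 65 105 0 -1;0 0 0 95 155 0 -1;0 0 0 125 203 0 -1;0 0 0 137 222 0 -1;0 0 0 137 222 0 -1;0 0 0 137 222 40 -1;0 0 0 137 222 80 -1;0 0 0 137 222 97 -1;0 0 0 137 222 103 -1;0 0 0 137 222 106 -1;0 0 0 137 222 106 -1;0 0 0 137 222 106 -1"}}

```text
time: 5.98
tool_pos: [639.4, -334.7, 26.9]
tcp_rot: [3.141, -0.002, -0.05]
contact_force: [-0.2, 0.5, -1.6]
grip_width: 24.7
```

Request:
{"api": "step_arm", "payload": {"increments": "0 0 0 0 0 1 -1;0 0 0 0 0 1 -1;0 0 0 0 0 1 1;0 0 0 0 0 1 1;0 0 0 0 0 1 1;0 0 0 0 0 1 1;0 0 0 0 0 1 1;0 0 0 0 0 1 1;0 0 0 0 0 -50 1;0 0 0 0 0 -100 1;0 0 0 0 0 -150 1;0 0 0 0 0 -150 1"}}

```text
time: 7.48
tool_pos: [640.9, -335.4, 181.4]
tcp_rot: [3.137, -0.009, -0.05]
contact_force: [0.5, -0.4, -0.8]
grip_width: 92.0
```

```bash
python3 - <<'E'
from h import *
t=capture("top");s=capture("side");crop(t,"t3.png",340,120,240,180,3.3);crop(s,"s3.png",260,220,240,180,3.3)
plan(433,-339,170,-0.75+np.pi/2); plan(433,-339,170,-0.75)
print(get_obs()["joint_positions"])
E
```

```text
turn [-0.    -0.    -0.871] shift [-205.3   15.2    5.6] | now [ 638.8 -334.2  175.6] [-3.141 -0.    -0.05 ] t 7.575 F [ 0.2  1.1 -0.8] w 92.0
turn [-0.  -0.   0.7] shift [-205.3   15.2    5.6] | now [ 638.8 -334.2  175.6] [-3.141 -0.    -0.05 ] t 7.575 F [ 0.2  1.1 -0.8] w 92.0
[-5.88147926e-01  7.69282028e-01  9.84768979e-01  1.31588535e-04
  1.38755775e+00  1.03277722e+00]
```

View pics/t3.png

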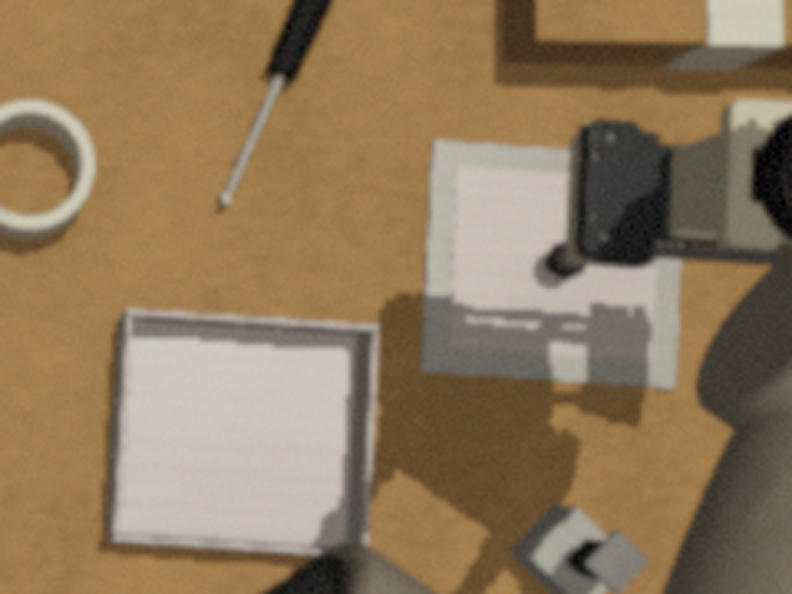

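View pics/s3.png

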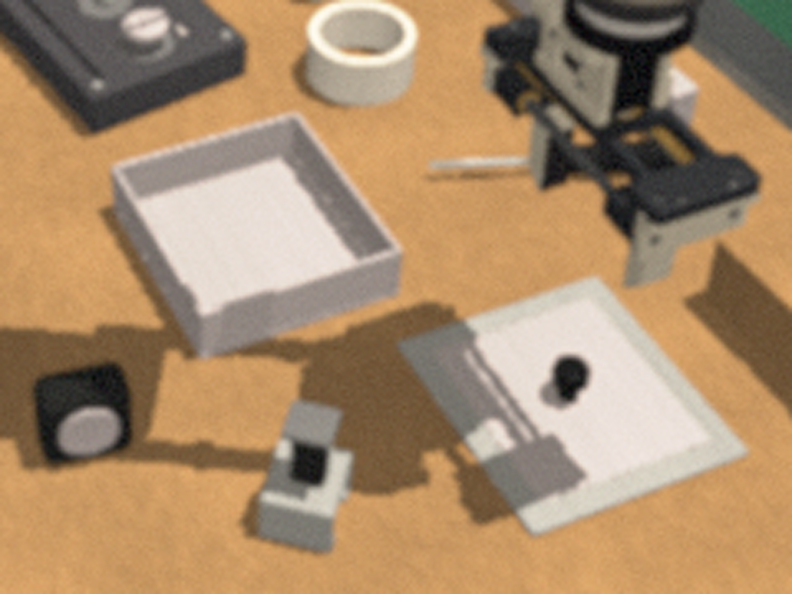

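The lid lies flat on the bench beside the pan, with its knob near (512,199) in the full top image. I calibrate the camera against the tool there, then go to the puller.

```bash
python3 - <<'E'
from h import *
t=capture("top")
hsv=cv2.cvtColor(t["frame"],cv2.COLOR_RGB2HSV)
print(ray(t,340+567/3.3,120+262/3.3,30))
plan(434.5,-340.5,135,-0.75)
E
```

```text
[ 636.9516045  -333.91938548   30.        ]
turn [-0.001  0.003  0.7  ] shift [-203.2   16.9   39.6] | now [ 638.3 -333.9  174.2] [-3.14e+00  2.00e-03 -5.00e-02] t 7.625 F [ 1.1  0.8 -0.3] w 91.6
```

Request:
{"api": "step_arm", "payload": {"increments": "0 0 0.7 -60 5 0 1;0 0 0.7 -120 10 0 1;0 0 0.7 -180 15 0 1;0 0 0.7 -204 17 20 1;0 0 0.7 -204 17 39 1;0 0 0.7 -204 17 39 1;0 0 0.7 -204 17 39 1;0 0 0.7 -204 17 39 1"}}

```text
time: 8.62
tool_pos: [434.8, -341.2, 137.0]
tcp_rot: [3.142, -0.001, -0.75]
contact_force: [-0.6, 0.5, 0.4]
grip_width: 91.6
```

```bash
python3 - <<'E'
from h import *
plan(434.5,-340.5,61,-0.75)
t=capture("top");s=capture("side");crop(s,"s4.png",290,290,120,90,6)
E
```

```text
turn [ 0.    -0.001  0.   ] shift [-0.8 -0.3 76. ] | now [ 434.8 -341.2  137. ] [ 3.142e+00 -1.000e-03 -7.500e-01] t 8.625 F [-0.6  0.5  0.4] w 91.6
```

View pics/s4.png

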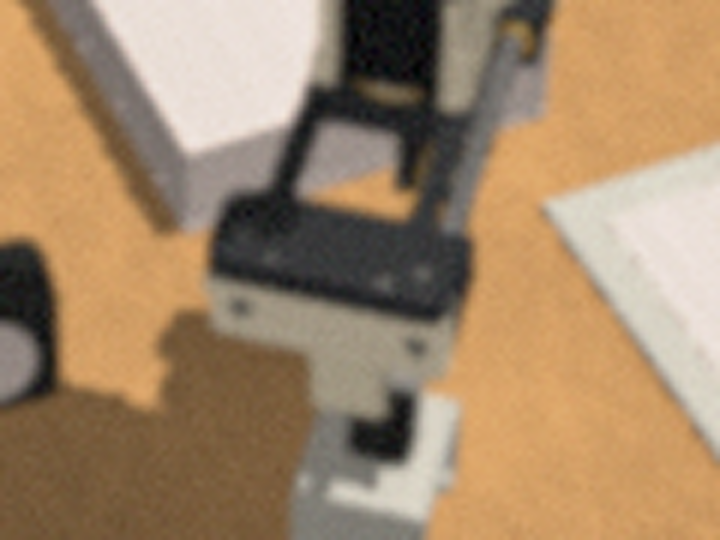

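Request:
{"api": "step_arm", "payload": {"increments": "0 0 0 -0.8 -0.3 40 1;0 0 0 -0.8 -0.3 70 1;0 0 0 -0.8 -0.3 75 1;0 0 0 -0.8 -0.3 75 1;0 0 0 -0.8 -0.3 75 -1;0 0 0 -0.8 -0.3 75 -1;0 0 0 -0.8 -0.3 75 -1;0 0 0 -0.8 -0.3 75 -1;0 0 0 -0.8 -0.3 75 -1;0 0 0 -0.8 -0.3 75 -1;0 0 0 -0.8 -0.3 75 -1;0 0 0 -0.8 -0.3 75 -1"}}

```text
time: 10.22
tool_pos: [434.0, -340.3, 61.7]
tcp_rot: [3.142, -0.0, -0.75]
contact_force: [0.4, 0.1, 0.6]
grip_width: 28.9
```

The grip closed to 28.9 mm, so it is on the cap (30 mm). I raise 14 mm so the cap sits within the pads, and regrip.

Request:
{"api": "step_arm", "payload": {"increments": "0 0 0 0 0 0 0;0 0 0 0 0 0 0;0 0 0 0 0 -14 0;0 0 0 0 0 -14 0;0 0 0 0 0 -14 -1;0 0 0 0 0 -14 -1;0 0 0 0 0 -14 -1;0 0 0 0 0 -14 -1;0 0 0 0 0 -14 -1;0 0 0 0 0 -14 -1"}}

```text
time: 11.48
tool_pos: [433.9, -340.3, 75.6]
tcp_rot: [3.142, 0.0, -0.75]
contact_force: [0.2, 0.3, -0.8]
grip_width: 29.2
```

Request:
{"api": "step_arm", "payload": {"increments": "0 0 0 0 0 -10 -1;0 0 0 0 0 -30 -1;0 0 0 0 0 -50 -1;0 0 0 0 0 -60 -1;0 0 0 0 0 -60 -1;0 0 0 0 0 -60 -1"}}

```text
time: 12.22
tool_pos: [433.6, -340.0, 135.1]
tcp_rot: [-3.142, 0.001, -0.75]
contact_force: [0.5, 0.4, -1.6]
grip_width: 29.4
```

```bash
python3 - <<'E'
from h import *
plan(434.5,-340.5,61,-0.75)
t=capture("top");s=capture("side");crop(s,"s5.png",290,250,160,120,5);crop(t,"t5.png",450,220,120,90,6)
E
```

```text
turn [-0.     0.001 -0.   ] shift [ 1.1 -0.2 74.1] | now [ 433.6 -340.   135.1] [-3.142e+00  1.000e-03 -7.500e-01] t 12.225 F [ 0.5  0.4 -1.6] w 29.4
```

View pics/s5.png

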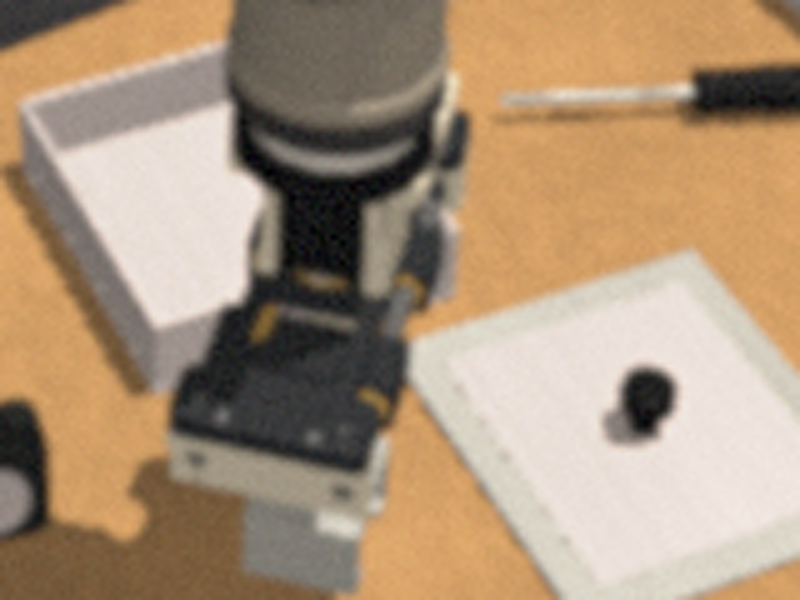

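```bash
python3 - <<'E'
from h import *
plan(471.8,106.1,200,0.1014)
E
```

```text
turn [-0.001  0.001 -0.852] shift [-276.3 -352.4  -64.7] | now [ 433.6 -340.   134.9] [-3.142e+00  2.000e-03 -7.500e-01] t 12.325 F [ 0.4  0.5 -1.7] w 29.8
```

Request:
{"api": "step_arm", "payload": {"increments": "0 0 -0.05 0 0 -35 -1;0 0 -0.1 -15 -20 -65 -1;0 0 -0.18 -40 -51 -65 -1;0 0 -0.26 -65 -83 -65 -1;0 0 -0.34 -90 -115 -65 -1;0 0 -0.42 -115 -147 -65 -1;0 0 -0.5 -140 -179 -65 -1;0 0 -0.58 -165 -210 -65 -1;0 0 -0.66 -190 -242 -65 -1;0 0 -0.74 -215 -274 -65 -1;0 0 -0.8 -240 -306 -65 -1;0 0 -0.852 -265 -338 -65 -1;0 0 -0.852 -276 -352 -65 -1;0 0 -0.852 -276 -352 -65 -1;0 0 -0.852 -276 -352 -65 -1;0 0 -0.852 -276 -352 -65 -1"}}

```text
time: 14.32
tool_pos: [472.1, 104.3, 200.7]
tcp_rot: [3.141, 0.0, 0.1]
contact_force: [0.4, 1.2, -1.1]
grip_width: 29.8
```

```bash
python3 - <<'E'
from h import *
plan(471.8,106.1,122.6,0.1014)
t=capture("top");s=capture("side");crop(s,"s6.png",200,140,200,150,4);crop(t,"t6.png",200,180,200,150,4)
E
```

```text
turn [ 0.     0.    -0.001] shift [-0.1 -1.9 78.1] | now [472.1 104.3 200.7] [3.141 0.    0.1  ] t 14.325 F [ 0.4  1.2 -1.1] w 29.8
```

View pics/s6.png

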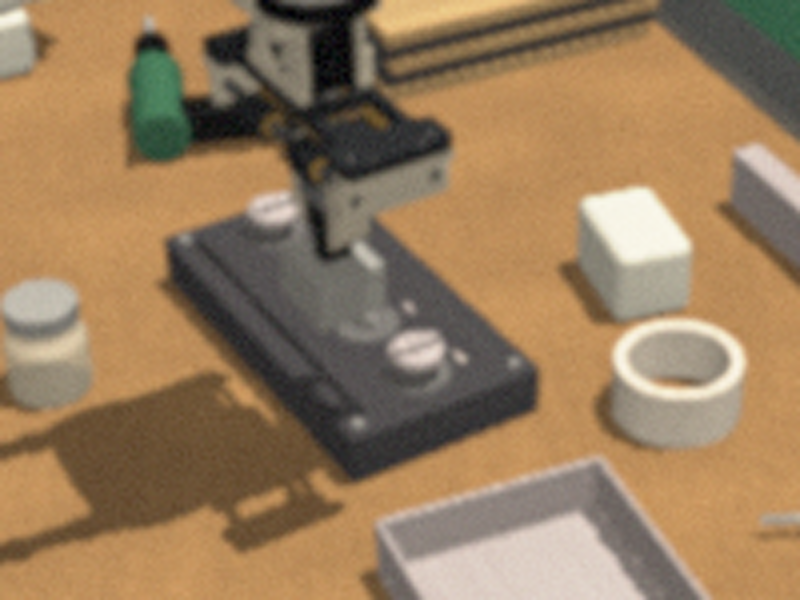

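View pics/t6.png

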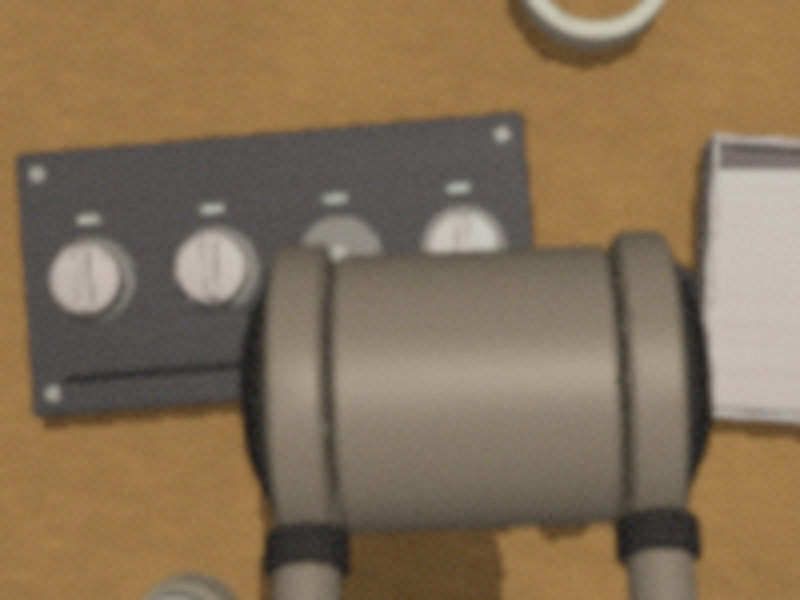

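The puller hangs level behind and above the knob nearest the pan (side view), with its mouth facing +x. I descend.

Request:
{"api": "step_arm", "payload": {"increments": "0 0 0 0 -1.9 30 -1;0 0 0 0 -1.9 60 -1;0 0 0 0 -1.9 73 -1;0 0 0 0 -1.9 78 -1;0 0 0 0 -1.9 78 -1;0 0 0 0 -1.9 78 -1"}}

```text
time: 15.18
tool_pos: [472.4, 107.3, 123.6]
tcp_rot: [3.141, -0.002, 0.102]
contact_force: [0.4, 0.2, -1.4]
grip_width: 29.5
```

```bash
python3 - <<'E'
from h import *
plan(531.7,112.3,122.6,0.1014)
s=capture("side");crop(s,"s7.png",250,180,100,75,8)
print(proj(s,[471.8,106.1,47]),proj(s,[531.7,112.3,54]))
E
```

```text
turn [ 0.    -0.002  0.   ] shift [59.5  1.   1.1] | now [472.4 107.3 123.6] [ 3.141e+00 -2.000e-03  1.020e-01] t 15.175 F [ 0.4  0.2 -1.4] w 29.5
[284.78148537 238.68381978] [303.88456738 229.31591889]
```

View pics/s7.png

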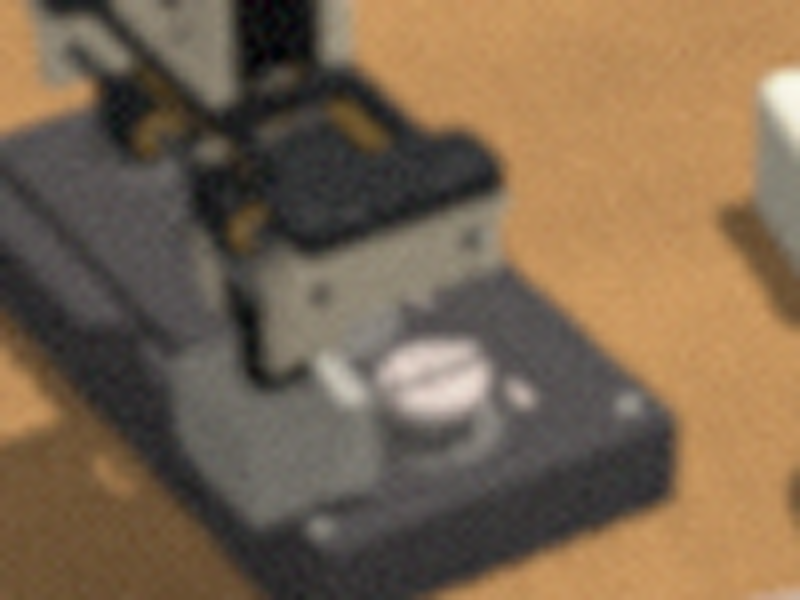

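The puller is level at ledge height just short of the knob (disc at (304,227) in the full side image, matching the prediction). I slide in and watch the force.

Request:
{"api": "step_arm", "payload": {"increments": "0 0 0 10 0.8 1 -1;0 0 0 20 1 1 -1;0 0 0 26 1 1 -1;0 0 0 32 1 1 -1;0 0 0 36 1 1 -1;0 0 0 36 1 1 -1"}}

```text
time: 15.98
tool_pos: [507.9, 109.9, 121.6]
tcp_rot: [3.142, 0.0, 0.102]
contact_force: [-0.2, 0.5, -2.0]
grip_width: 29.5
```

Request:
{"api": "step_arm", "payload": {"increments": "0 0 0 4 0 0 -1;0 0 0 9 0 0 -1;0 0 0 14 0 0 -1;0 0 0 19 0 0 -1;0 0 0 23 0 0 -1;0 0 0 23 0 0 -1"}}

```text
time: 16.73
tool_pos: [530.9, 112.2, 121.6]
tcp_rot: [3.141, -0.0, 0.102]
contact_force: [-0.1, 0.0, -1.8]
grip_width: 29.3
```

```bash
python3 - <<'E'
from h import *
plan(531.7,112.3,122.6,0.1014)
s=capture("side");crop(s,"s8.png",250,180,100,75,8)
E
```

```text
turn [ 0. -0.  0.] shift [ 0.8  0.  -1. ] | now [530.9 112.2 121.6] [ 3.141 -0.     0.102] t 16.725 F [-0.1  0.  -1.8] w 29.3
```

View pics/s8.png

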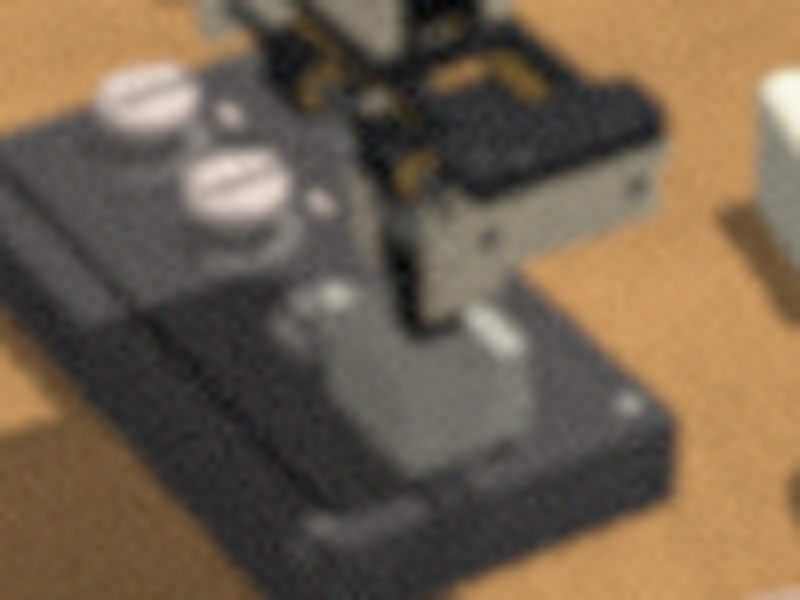

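The puller now covers the knob with no side force. I pull straight up, slowly.

Request:
{"api": "step_arm", "payload": {"increments": "0 0 0 0 0 -2 -1;0 0 0 0 0 -4 -1;0 0 0 0 0 -6 -1;0 0 0 0 0 -7 -1;0 0 0 0 0 -8 -1"}}

```text
time: 17.4
tool_pos: [530.5, 112.2, 129.7]
tcp_rot: [3.141, 0.0, 0.102]
contact_force: [-1.7, 0.2, -5.0]
grip_width: 29.4
```

Request:
{"api": "step_arm", "payload": {"increments": "0 0 0 0 0 -2 -1;0 0 0 0 0 -4 -1;0 0 0 0 0 -6 -1;0 0 0 0 0 -8 -1"}}

```text
time: 17.9
tool_pos: [530.8, 112.3, 138.1]
tcp_rot: [3.142, -0.001, 0.102]
contact_force: [0.5, 0.1, -1.6]
grip_width: 29.6
```

```bash
python3 - <<'E'
from h import *
plan(531.7,112.3,122.6,0.1014)
s=capture("side");crop(s,"s9.png",250,180,100,75,8)
E
```

```text
turn [ 0.    -0.001  0.   ] shift [ 0.9  0.1 15.5] | now [530.8 112.3 138.1] [ 3.142e+00 -1.000e-03  1.020e-01] t 17.9 F [ 0.5  0.1 -1.6] w 29.6
```

View pics/s9.png

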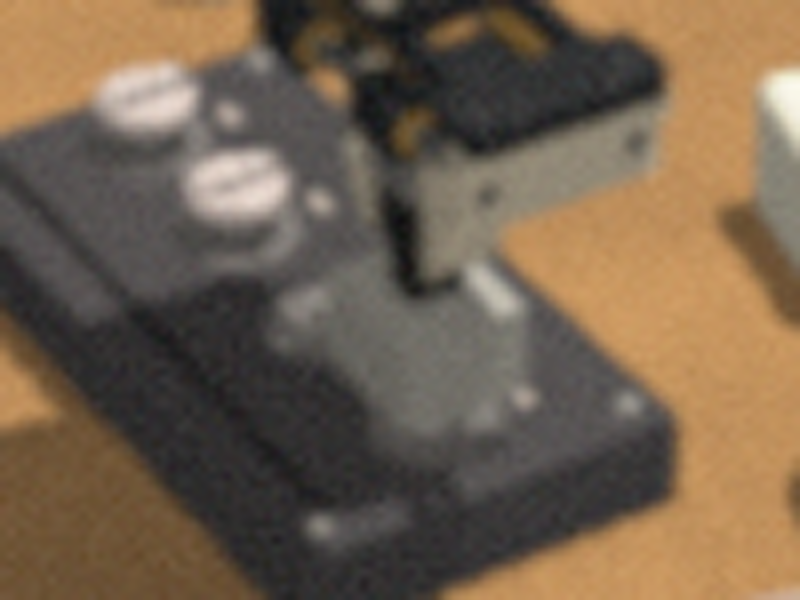

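Request:
{"api": "step_arm", "payload": {"increments": "0 0 0 0 0 -10 -1;0 0 0 0 0 -30 -1;0 0 0 0 0 -55 -1;0 0 0 0 0 -70 -1;0 0 0 0 0 -70 -1;0 0 0 0 0 -70 -1"}}

```text
time: 18.7
tool_pos: [530.1, 112.2, 206.9]
tcp_rot: [3.142, 0.001, 0.102]
contact_force: [-0.1, 0.2, -2.7]
grip_width: 29.0
```

```bash
python3 - <<'E'
from h import *
plan(531.7,112.3,122.6,0.1014)
s=capture("side");crop(s,"s10.png",250,150,120,90,6.6)
E
```

```text
turn [0.    0.001 0.   ] shift [ 1.7  0.1 84.3] | now [530.1 112.2 206.9] [3.142e+00 1.000e-03 1.020e-01] t 18.7 F [-0.1  0.2 -2.7] w 29.0
```

View pics/s10.png

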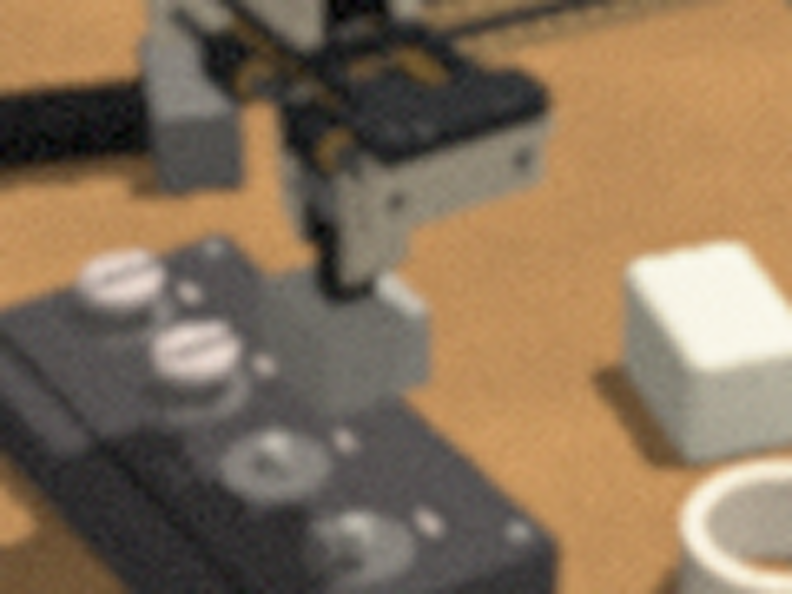

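```bash
python3 - <<'E'
from h import *
t=capture("top")
w=np.array([ray(t,340+x/3.3,120+y/3.3,45)[:2] for x,y in ((128,312),(378,327),(365,550),(110,543))])
print(w,w.mean(0)); 
for i in range(4): d=w[(i+1)%4]-w[i]; print(np.hypot(*d),np.degrees(np.arctan2(d[1],d[0])))
c=np.array([514,-106.5]);a=-0.05
for q in ((45,50),(45,0),(45,-50)):
    print(q,c+np.array([[np.cos(a),-np.sin(a)],[np.sin(a),np.cos(a)]])@q)
p=c+np.array([[np.cos(a),-np.sin(a)],[np.sin(a),np.cos(a)]])@(45,50)
plan(*p,200,-0.05)
E
```

```text
[[ 595.01402234  -28.63935757]
 [ 587.94619345 -198.79171538]
 [ 436.72669751 -190.38143629]
 [ 438.1083051   -18.29719483]] [ 514.4488046  -109.02742602]
170.29908711452143 -92.37859824019986
151.45318995329455 176.81669633442735
172.0897876020512 89.54000097858834
157.24619052334867 -3.771095003362081
(45, 50) [561.44272018 -58.8115496 ]
(45, 0) [ 558.94376172 -108.74906262]
(45, -50) [ 556.44480325 -158.68657564]
turn [0.    0.002 0.152] shift [ 13.8 173.3   6.6] | now [530.1 112.2 206.7] [-3.142e+00  2.000e-03  1.020e-01] t 18.8 F [-0.3  0.1 -2.1] w 29.3
```

Request:
{"api": "step_arm", "payload": {"increments": "0 0 0.02 1 15 0 -1;0 0 0.04 3 38 0 -1;0 0 0.07 5 62 0 -1;0 0 0.1 7 87 0 -1;0 0 0.12 9 112 0 -1;0 0 0.152 11 137 0 -1;0 0 0.152 13 158 0 -1;0 0 0.152 13.5 170 0 -1;0 0 0.152 13.5 174 0 -1;0 0 0.152 13.5 174 0 -1;0 0 0.152 13.5 174 20 -1;0 0 0.152 13.5 174 45 -1;0 0 0.152 13.5 174 70 -1;0 0 0.152 13.5 174 90 -1;0 0 0.152 13.5 174 90 -1;0 0 0.152 13.5 174 90 -1"}}

```text
time: 20.8
tool_pos: [562.3, -59.2, 118.6]
tcp_rot: [3.141, -0.001, -0.05]
contact_force: [1.0, -0.8, -1.6]
grip_width: 29.4
```

```bash
python3 - <<'E'
from h import *
plan(561.4,-59.3,86.6,-0.05)
t=capture("top");s=capture("side");crop(s,"s11.png",270,170,140,105,5.7)
E
```

```text
turn [ 0.    -0.001  0.   ] shift [-0.9  0.2 32. ] | now [562.3 -59.2 118.6] [ 3.141e+00 -1.000e-03 -5.000e-02] t 20.8 F [ 1.  -0.8 -1.6] w 29.4
```

View pics/s11.png

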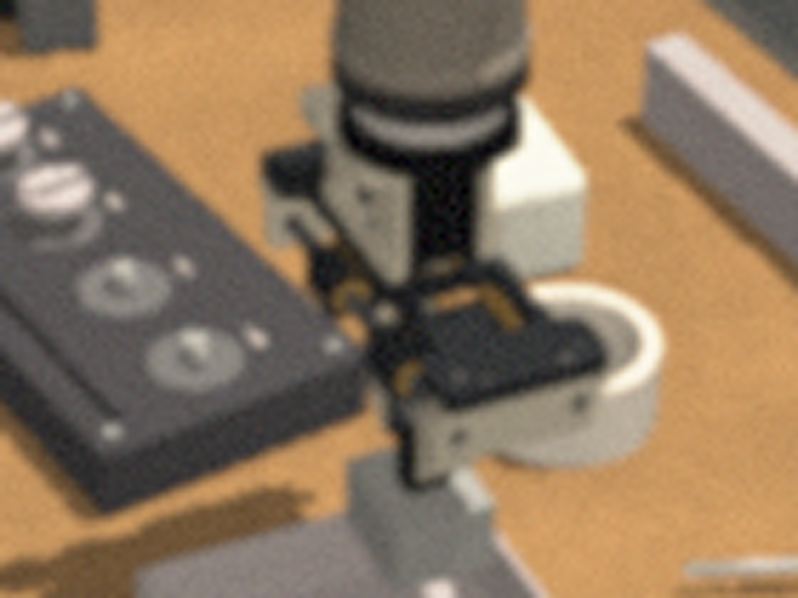

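Request:
{"api": "step_arm", "payload": {"increments": "0 0 0 -1 0 12 -1;0 0 0 -1 0 22 -1;0 0 0 -1 0 28 -1;0 0 0 -1 0 30 -1;0 0 0 -1 0 32 -1;0 0 0 -1 0 32 -1"}}

```text
time: 21.65
tool_pos: [560.8, -59.5, 85.7]
tcp_rot: [3.141, -0.0, -0.05]
contact_force: [-0.1, -0.2, -1.0]
grip_width: 29.3
```

Now I retract toward the base. The knob should stay behind.

Request:
{"api": "step_arm", "payload": {"increments": "0 0 0 -6 0 0 -1;0 0 0 -14 0 0 -1;0 0 0 -22 0 0 -1;0 0 0 -30 0 0 -1;0 0 0 -40 0 0 -1;0 0 0 -48 0 0 -1;0 0 0 -52 0 0 -1;0 0 0 -52 0 0 -1"}}

```text
time: 22.65
tool_pos: [508.7, -56.9, 85.8]
tcp_rot: [3.141, -0.0, -0.05]
contact_force: [0.8, 0.8, -1.8]
grip_width: 29.4
```

```bash
python3 - <<'E'
from h import *
plan(561.4,-59.3,86.6,-0.05)
t=capture("top");s=capture("side");crop(s,"s12.png",270,190,140,105,5.7);crop(t,"t12.png",360,200,120,90,6.6)
E
```

```text
turn [ 0. -0. -0.] shift [52.7 -0.2 -0.8] | now [508.7 -56.9  85.8] [ 3.141 -0.    -0.05 ] t 22.65 F [ 0.8  0.8 -1.8] w 29.4
```

View pics/s12.png

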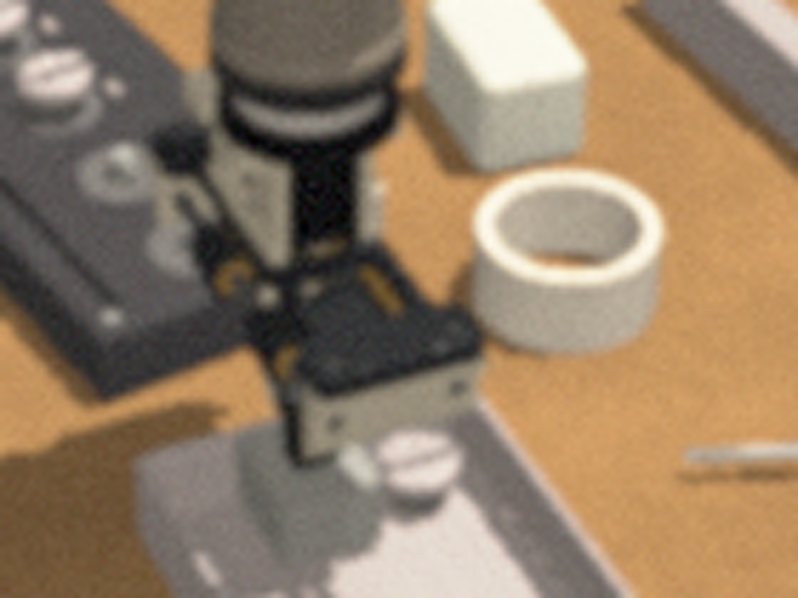

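View pics/t12.png

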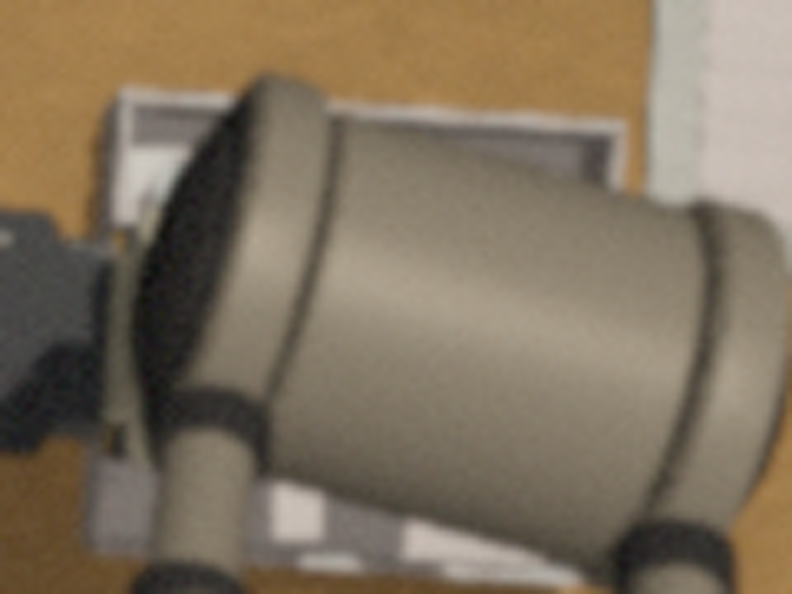

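The first knob stands free on the pan floor. The lid's left edge seems to have shifted from about column 469 to 459, so it was probably knocked, and I will re-measure it later. I lift and go to the next knob.

Request:
{"api": "step_arm", "payload": {"increments": "0 0 0 0 0 -30 -1;0 0 0 0 0 -70 -1;0 0 0 0 0 -110 -1;0 0 0 0 0 -115 -1;0 0 0 0 0 -115 -1"}}

```text
time: 23.38
tool_pos: [508.6, -56.8, 200.2]
tcp_rot: [3.142, 0.0, -0.05]
contact_force: [0.0, -0.1, -2.7]
grip_width: 29.4
```

```bash
python3 - <<'E'
from h import *
plan(457.9,245.1,200,0.1014)
E
```

```text
turn [-0.     0.    -0.152] shift [-6.580e+01 -2.989e+02  2.000e-01] | now [508.6 -56.8 200.2] [ 3.142  0.    -0.05 ] t 23.375 F [ 0.  -0.1 -2.7] w 29.4
```

Request:
{"api": "step_arm", "payload": {"increments": "0 0 -0.03 -6 -25 0 -1;0 0 -0.06 -14 -62 0 -1;0 0 -0.09 -23 -104 0 -1;0 0 -0.12 -32 -146 0 -1;0 0 -0.152 -41 -188 0 -1;0 0 -0.152 -50 -230 0 -1;0 0 -0.152 -60 -272 0 -1;0 0 -0.152 -66 -299 0 -1;0 0 -0.152 -66 -299 0 -1;0 0 -0.152 -66 -299 25 -1;0 0 -0.152 -66 -299 50 -1;0 0 -0.152 -66 -299 72 -1;0 0 -0.152 -66 -299 78 -1;0 0 -0.152 -66 -299 78 -1;0 0 -0.152 -66 -299 78 -1"}}

```text
time: 25.25
tool_pos: [458.4, 245.0, 123.4]
tcp_rot: [-3.141, -0.001, 0.102]
contact_force: [0.4, -0.9, -2.9]
grip_width: 29.4
```

```bash
python3 - <<'E'
from h import *
plan(517.1,251.2,121.8,0.1014)
t=capture("top");s=capture("side");crop(s,"s13.png",230,150,120,90,6.6);crop(t,"t13.png",340,120,240,180,3.3)
E
```

```text
turn [-0.    -0.001  0.   ] shift [59.  -0.2  1.7] | now [458.4 245.  123.4] [-3.141e+00 -1.000e-03  1.020e-01] t 25.25 F [ 0.4 -0.9 -2.9] w 29.4
```

View pics/s13.png

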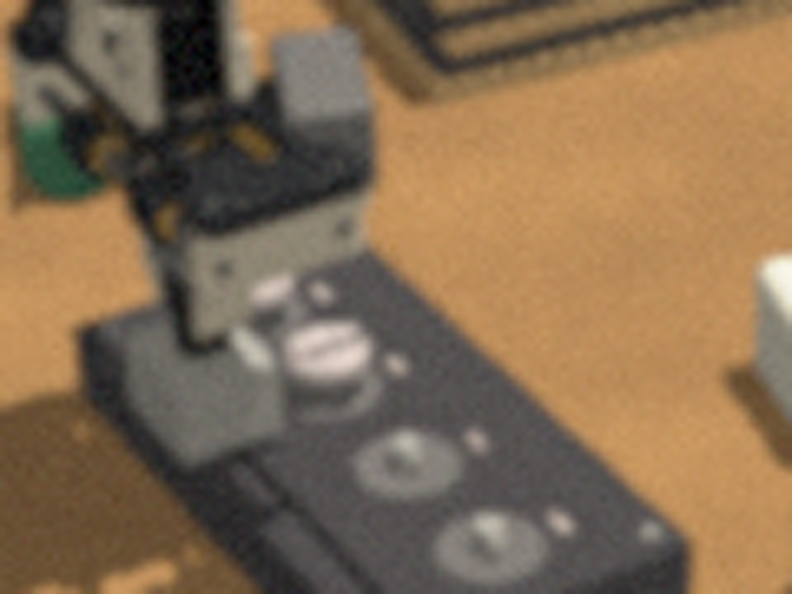

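View pics/t13.png

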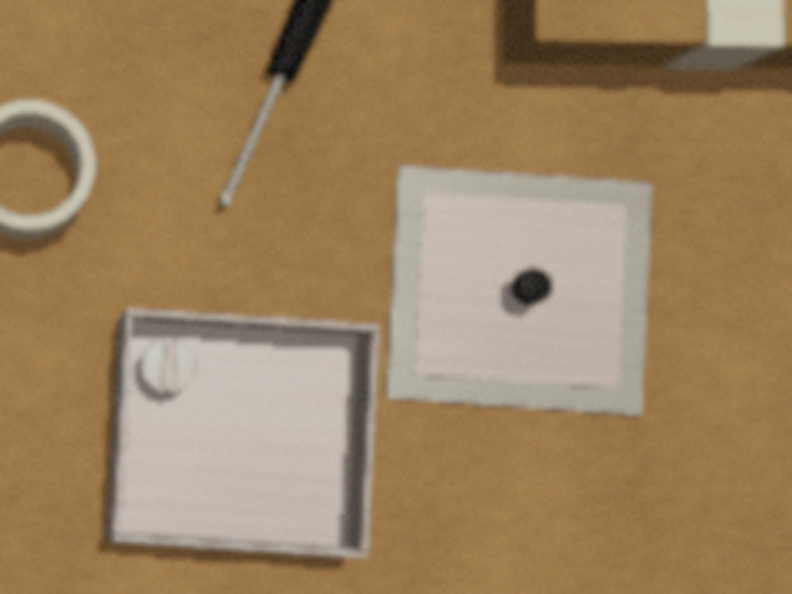

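The lid was indeed knocked (its knob is now at about (501,207)) and lies clear of the pan. Knob one is in the pan's upper-left. I insert the puller under the second knob.

Request:
{"api": "step_arm", "payload": {"increments": "0 0 0 12 -0.2 1.5 -1;0 0 0 24 -0.2 1.5 -1;0 0 0 32 -0.2 1.5 -1;0 0 0 38 -0.2 1.5 -1;0 0 0 44 -0.2 1.5 -1;0 0 0 50 -0.2 1.5 -1;0 0 0 55 -0.2 1.5 -1;0 0 0 59 -0.2 1.5 -1;0 0 0 59 -0.2 1.5 -1;0 0 0 59 -0.2 1.5 -1"}}

```text
time: 26.6
tool_pos: [516.4, 251.3, 121.1]
tcp_rot: [3.141, 0.0, 0.102]
contact_force: [0.4, 0.6, -2.4]
grip_width: 29.2
```

```bash
python3 - <<'E'
from h import *
plan(517.1,251.2,121.8,0.1014)
s=capture("side");crop(s,"s14.png",230,150,120,90,6.6)
E
```

```text
turn [0. 0. 0.] shift [ 0.7  0.2 -0.7] | now [516.4 251.3 121.1] [3.141 0.    0.102] t 26.6 F [ 0.4  0.6 -2.4] w 29.2
```

View pics/s14.png

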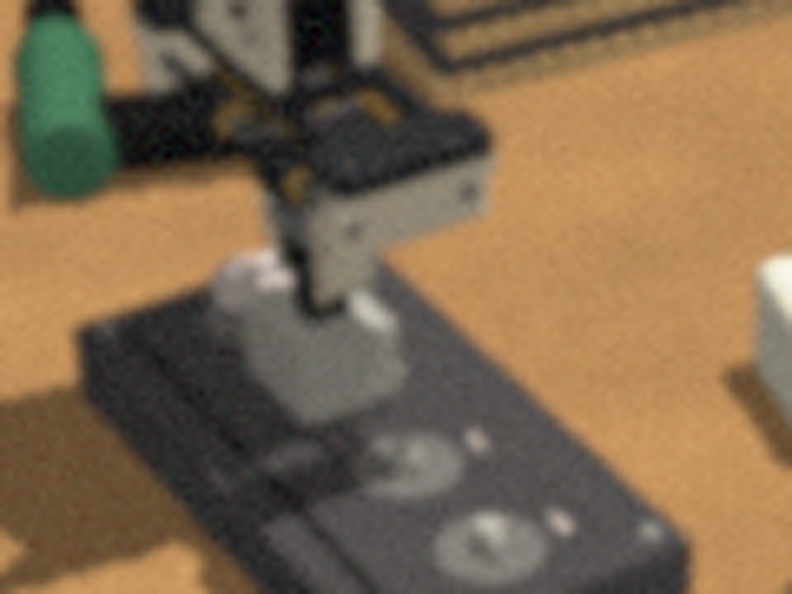

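The puller covers the second knob cleanly. I pull.

Request:
{"api": "step_arm", "payload": {"increments": "0 0 0 0 0 -2 -1;0 0 0 0 0 -4 -1;0 0 0 0 0 -6 -1;0 0 0 0 0 -8 -1;0 0 0 0 0 -10 -1;0 0 0 0 0 -12 -1;0 0 0 0 0 -14 -1;0 0 0 0 0 -16 -1;0 0 0 0 0 -18 -1;0 0 0 0 0 -20 -1;0 0 0 0 0 -35 -1;0 0 0 0 0 -55 -1;0 0 0 0 0 -75 -1;0 0 0 0 0 -85 -1;0 0 0 0 0 -85 -1;0 0 0 0 0 -85 -1"}}

```text
time: 28.65
tool_pos: [516.2, 251.2, 205.5]
tcp_rot: [3.141, 0.001, 0.102]
contact_force: [0.0, 0.7, -2.7]
grip_width: 29.2
```

```bash
python3 - <<'E'
from h import *
plan(559,-109,200,-0.05)
s=capture("side");crop(s,"s15.png",230,130,120,90,6.6)
E
```

```text
turn [0.    0.001 0.152] shift [  6.  362.7   5.6] | now [516.2 251.2 205.5] [3.141e+00 1.000e-03 1.020e-01] t 28.65 F [ 0.   0.7 -2.7] w 29.2
```

View pics/s15.png

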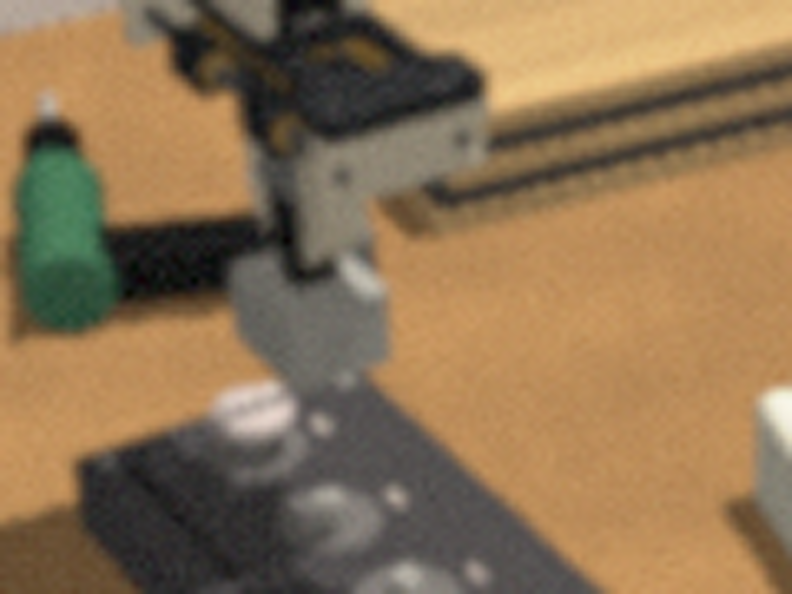

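The second knob is out (three bare stems show nearest the pan, minus the never-fitted one). I carry it to the pan.

Request:
{"api": "step_arm", "payload": {"increments": "0 0 0.02 0 15 0 -1;0 0 0.04 1 40 0 -1;0 0 0.07 2 70 0 -1;0 0 0.1 2 105 0 -1;0 0 0.12 3 140 0 -1;0 0 0.152 3 175 0 -1;0 0 0.152 4 210 0 -1;0 0 0.152 5 245 0 -1;0 0 0.152 5 280 0 -1;0 0 0.152 6 312 0 -1;0 0 0.152 6 340 0 -1;0 0 0.152 6 358 0 -1;0 0 0.152 6 363 0 -1;0 0 0.152 6 363 0 -1;0 0 0.152 6 363 25 -1;0 0 0.152 6 363 50 -1;0 0 0.152 6 363 72 -1;0 0 0.152 6 363 85 -1;0 0 0.152 6 363 85 -1;0 0 0.152 6 363 85 -1"}}

```text
time: 31.2
tool_pos: [560.0, -109.2, 122.1]
tcp_rot: [3.141, -0.002, -0.05]
contact_force: [0.9, 0.4, -2.3]
grip_width: 29.2
```

```bash
python3 - <<'E'
from h import *
plan(559,-109.5,86,-0.05)
t=capture("top");s=capture("side");crop(s,"s16.png",270,170,140,105,5.7)
print(ray(t,340+167/3.3,120+367/3.3,30))
E
```

```text
turn [ 0.001 -0.002  0.   ] shift [-1.1  0.4 36.1] | now [ 560.  -109.2  122.1] [ 3.141e+00 -2.000e-03 -5.000e-02] t 31.2 F [ 0.9  0.4 -2.3] w 29.2
[558.92270553 -57.99095501  30.        ]
```

View pics/s16.png

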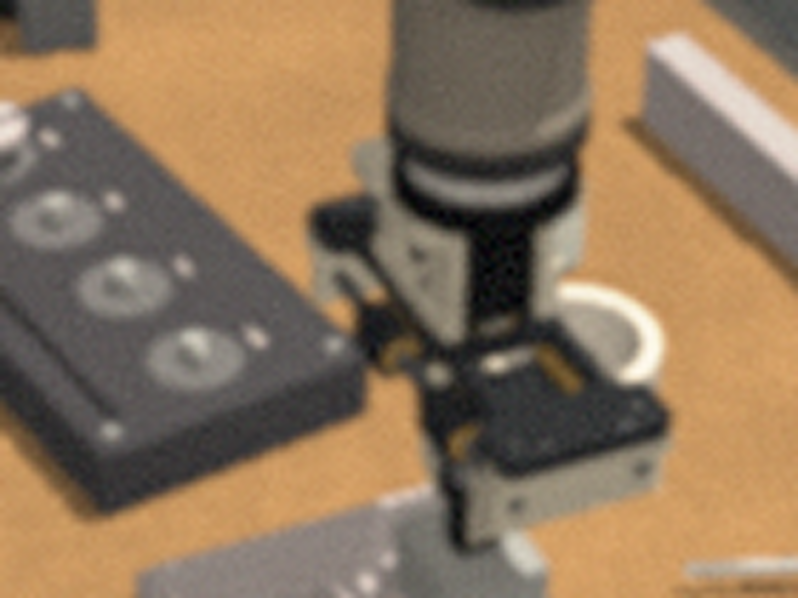

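Request:
{"api": "step_arm", "payload": {"increments": "0 0 0 -1 0.4 15 -1;0 0 0 -1 0.4 27 -1;0 0 0 -1 0.4 33 -1;0 0 0 -1 0.4 36 -1;0 0 0 -1 0.4 36 -1;0 0 0 -1 0.4 36 -1"}}

```text
time: 32.05
tool_pos: [558.7, -109.7, 85.5]
tcp_rot: [3.141, -0.001, -0.05]
contact_force: [0.9, 0.8, -1.3]
grip_width: 29.4
```

Request:
{"api": "step_arm", "payload": {"increments": "0 0 0 -6 0 0 -1;0 0 0 -14 0 0 -1;0 0 0 -22 0 0 -1;0 0 0 -30 0 0 -1;0 0 0 -40 0 0 -1;0 0 0 -48 0 0 -1;0 0 0 -52 0 0 -1;0 0 0 -52 0 0 -1"}}

```text
time: 33.05
tool_pos: [506.4, -107.0, 85.3]
tcp_rot: [3.141, -0.0, -0.05]
contact_force: [-0.4, 0.5, -0.5]
grip_width: 29.2
```

```bash
python3 - <<'E'
from h import *
t=capture("top");s=capture("side");crop(s,"s17.png",270,190,140,105,5.7)
plan(450.5,315,200,.1014)
E
```

```text
turn [ 0.    -0.001 -0.152] shift [ -77.4 -418.7 -114.8] | now [ 506.8 -107.    85.3] [ 3.141e+00 -1.000e-03 -5.000e-02] t 33.15 F [ 0.9 -0.  -0.9] w 29.5
```

View pics/s17.png

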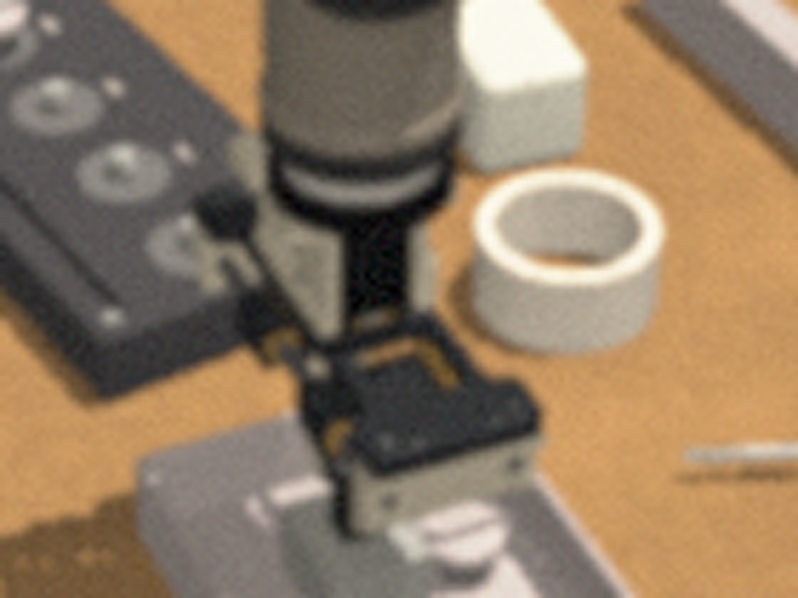

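The second knob is standing in the pan (visible at about (352,284)). On to the third.

Request:
{"api": "step_arm", "payload": {"increments": "0 0 0 0 0 -35 -1;0 0 0 0 0 -80 -1;0 0 0 0 0 -115 -1;0 0 -0.03 -6 -20 -115 -1;0 0 -0.06 -14 -60 -115 -1;0 0 -0.09 -22 -105 -115 -1;0 0 -0.12 -30 -150 -115 -1;0 0 -0.152 -39 -195 -115 -1;0 0 -0.152 -48 -240 -115 -1;0 0 -0.152 -56 -285 -115 -1;0 0 -0.152 -64 -330 -115 -1;0 0 -0.152 -71 -375 -115 -1;0 0 -0.152 -77 -408 -115 -1;0 0 -0.152 -77 -419 -115 -1;0 0 -0.152 -77 -419 -115 -1;0 0 -0.152 -77 -419 -85 -1;0 0 -0.152 -77 -419 -55 -1;0 0 -0.152 -77 -419 -37 -1;0 0 -0.152 -77 -419 -37 -1;0 0 -0.152 -77 -419 -37 -1"}}

```text
time: 35.65
tool_pos: [451.2, 314.9, 122.9]
tcp_rot: [-3.141, -0.001, 0.101]
contact_force: [0.8, -0.2, -1.1]
grip_width: 29.7
```

```bash
python3 - <<'E'
from h import *
plan(510,320.9,121.5,0.1014)
t=capture("top");s=capture("side");crop(s,"s18.png",210,130,120,90,6.6);crop(t,"t18.png",340,120,240,180,3.3)
E
```

```text
turn [-0.    -0.001 -0.   ] shift [59.1 -0.1  1.5] | now [451.2 314.9 122.9] [-3.141e+00 -1.000e-03  1.010e-01] t 35.65 F [ 0.8 -0.2 -1.1] w 29.7
```

View pics/s18.png

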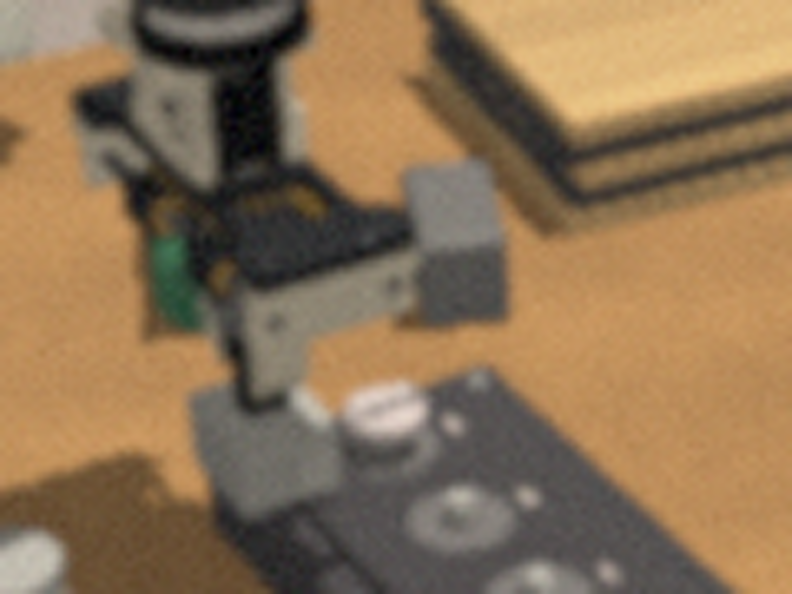

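View pics/t18.png

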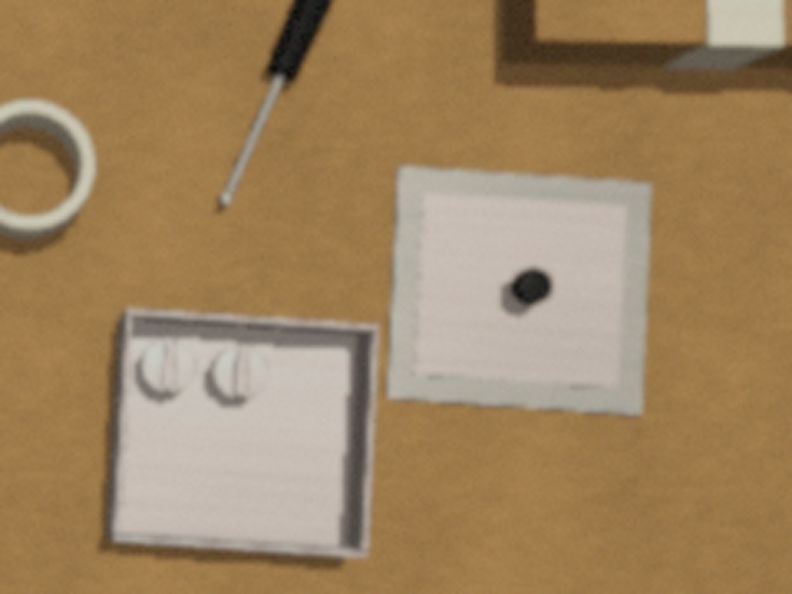

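Two knobs stand in the pan. The puller is lined up before the last knob. I insert.

Request:
{"api": "step_arm", "payload": {"increments": "0 0 0 12 -0.1 1.3 -1;0 0 0 24 -0.1 1.3 -1;0 0 0 32 -0.1 1.3 -1;0 0 0 38 -0.1 1.3 -1;0 0 0 44 -0.1 1.3 -1;0 0 0 50 -0.1 1.3 -1;0 0 0 55 -0.1 1.3 -1;0 0 0 59 -0.1 1.3 -1;0 0 0 59 -0.1 1.3 -1;0 0 0 59 -0.1 1.3 -1"}}

```text
time: 37.0
tool_pos: [509.1, 321.4, 120.8]
tcp_rot: [3.141, 0.0, 0.102]
contact_force: [-0.4, 0.5, -0.9]
grip_width: 29.3
```

```bash
python3 - <<'E'
from h import *
plan(510,320.9,121.5,0.1014)
s=capture("side");crop(s,"s19.png",210,130,120,90,6.6)
E
```

```text
turn [0. 0. 0.] shift [ 0.8  0.6 -0.7] | now [509.1 321.4 120.8] [3.141 0.    0.102] t 37.0 F [-0.4  0.5 -0.9] w 29.3
```

View pics/s19.png

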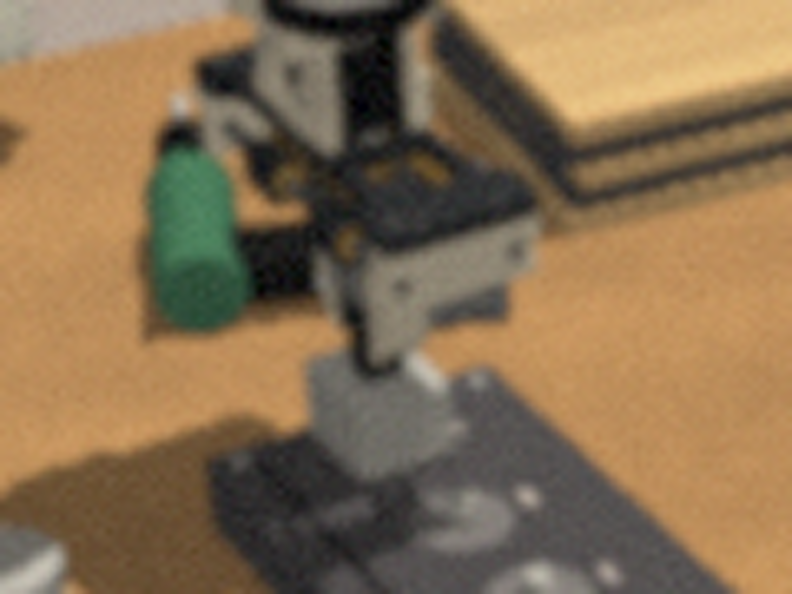

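Request:
{"api": "step_arm", "payload": {"increments": "0 0 0 0 0 -2 -1;0 0 0 0 0 -4 -1;0 0 0 0 0 -6 -1;0 0 0 0 0 -8 -1;0 0 0 0 0 -10 -1;0 0 0 0 0 -12 -1;0 0 0 0 0 -14 -1;0 0 0 0 0 -16 -1;0 0 0 0 0 -18 -1;0 0 0 0 0 -20 -1;0 0 0 0 0 -35 -1;0 0 0 0 0 -55 -1;0 0 0 0 0 -75 -1;0 0 0 0 0 -85 -1;0 0 0 0 0 -85 -1;0 0 0 0 0 -85 -1"}}

```text
time: 39.05
tool_pos: [508.9, 321.3, 205.2]
tcp_rot: [3.141, 0.001, 0.102]
contact_force: [-0.8, -0.8, -2.2]
grip_width: 29.6
```

```bash
python3 - <<'E'
from h import *
plan(556,-160.5,200,-0.05)
s=capture("side");crop(s,"s20.png",210,110,120,90,6.6)
E
```

```text
turn [0.001 0.001 0.152] shift [ -2.1 484.1   5.4] | now [508.9 321.3 205.2] [3.141e+00 1.000e-03 1.020e-01] t 39.05 F [-0.8 -0.8 -2.2] w 29.6
```

View pics/s20.png

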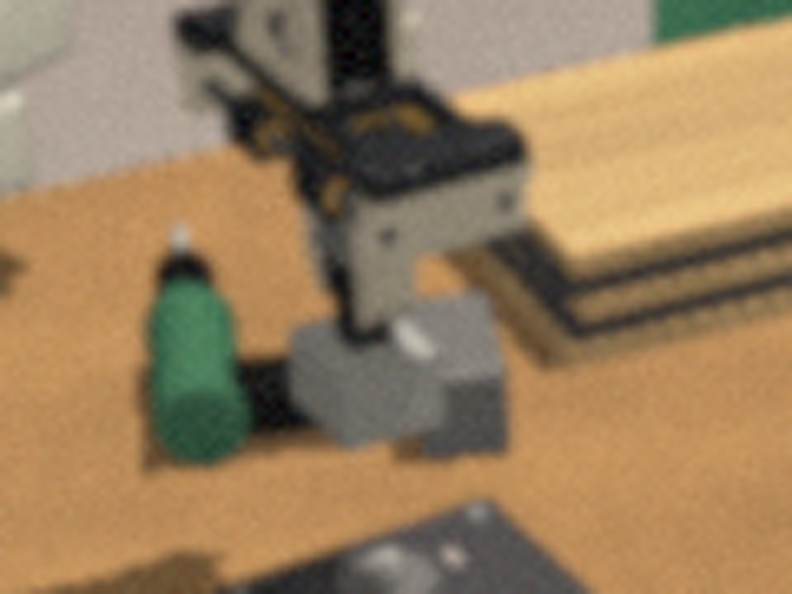

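The third stem is bare and the knob is in the puller. I carry it to the pan.

Request:
{"api": "step_arm", "payload": {"increments": "0 0 0.02 0 15 0 -1;0 0 0.04 0 40 0 -1;0 0 0.07 0 75 0 -1;0 0 0.1 0 115 0 -1;0 0 0.12 0 155 0 -1;0 0 0.152 0 195 0 -1;0 0 0.152 -1 235 0 -1;0 0 0.152 -1 275 0 -1;0 0 0.152 -1 315 0 -1;0 0 0.152 -2 355 0 -1;0 0 0.152 -2 395 0 -1;0 0 0.152 -2 430 0 -1;0 0 0.152 -2 460 0 -1;0 0 0.152 -2 480 0 -1;0 0 0.152 -2 484 0 -1;0 0 0.152 -2 484 25 -1;0 0 0.152 -2 484 55 -1;0 0 0.152 -2 484 75 -1;0 0 0.152 -2 484 75 -1;0 0 0.152 -2 484 75 -1"}}

```text
time: 41.6
tool_pos: [557.0, -159.9, 131.9]
tcp_rot: [3.141, -0.001, -0.05]
contact_force: [0.2, -0.4, -1.4]
grip_width: 29.3
```

```bash
python3 - <<'E'
from h import *
plan(556,-160.5,85.7,-0.05)
s=capture("side");crop(s,"s21.png",270,170,140,105,5.7)
E
```

```text
turn [ 0.    -0.001  0.   ] shift [-1.   0.6 46.2] | now [ 557.  -159.9  131.9] [ 3.141e+00 -1.000e-03 -5.000e-02] t 41.6 F [ 0.2 -0.4 -1.4] w 29.3
```

View pics/s21.png

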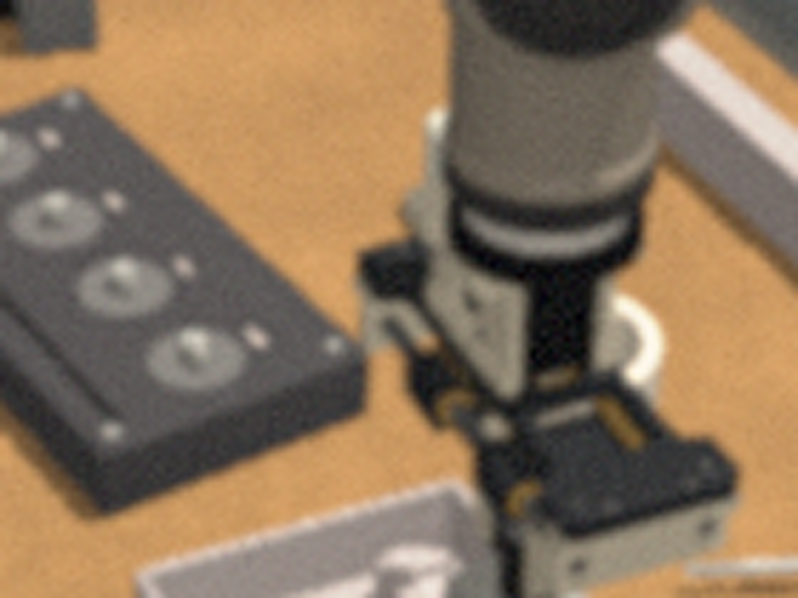

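All four stems are bare. I lower and watch for side force, then retract.

Request:
{"api": "step_arm", "payload": {"increments": "0 0 0 -1 0.6 15 -1;0 0 0 -1 0.6 28 -1;0 0 0 -1 0.6 38 -1;0 0 0 -1 0.6 43 -1;0 0 0 -1 0.6 46 -1;0 0 0 -1 0.6 46 -1"}}

```text
time: 42.4
tool_pos: [555.6, -160.8, 84.9]
tcp_rot: [3.141, -0.0, -0.05]
contact_force: [-0.2, -0.5, -1.2]
grip_width: 29.5
```

```bash
python3 - <<'E'
from h import *
plan(556,-160.5,85.7,-0.05)
s=capture("side");crop(s,"s22.png",280,210,140,105,5.7)
E
```

```text
turn [ 0. -0. -0.] shift [ 0.4 -0.3 -0.8] | now [ 555.6 -160.8   84.9] [ 3.141 -0.    -0.05 ] t 42.4 F [-0.2 -0.5 -1.2] w 29.5
```

View pics/s22.png

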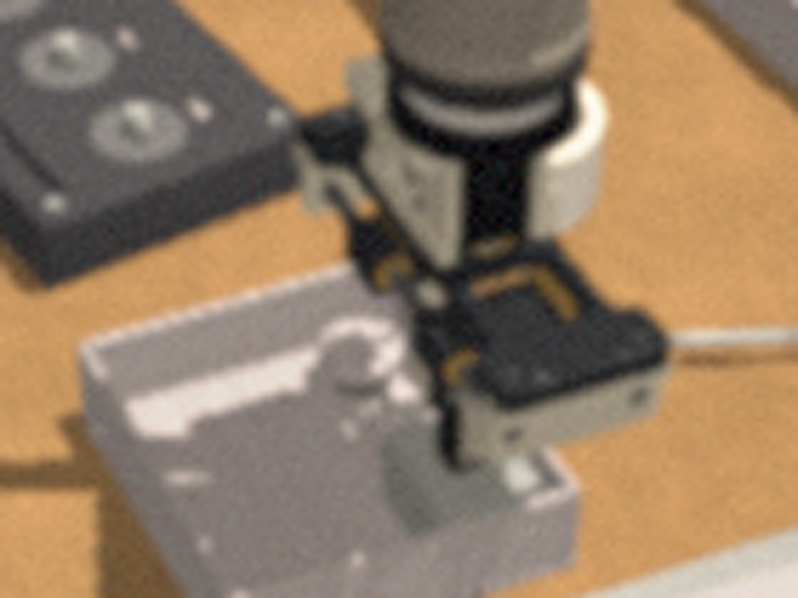

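Request:
{"api": "step_arm", "payload": {"increments": "0 0 0 -6 0 0 -1;0 0 0 -14 0 0 -1;0 0 0 -22 0 0 -1;0 0 0 -30 0 0 -1;0 0 0 -40 0 0 -1;0 0 0 -48 0 0 -1;0 0 0 -53 0 0 -1;0 0 0 -53 0 0 -1;0 0 0 -53 0 -40 -1;0 0 0 -53 0 -90 -1;0 0 0 -53 0 -115 -1;0 0 0 -53 0 -115 -1"}}

```text
time: 43.95
tool_pos: [503.7, -158.6, 201.7]
tcp_rot: [3.14, -0.005, -0.05]
contact_force: [0.4, -0.2, -2.1]
grip_width: 29.4
```

```bash
python3 - <<'E'
from h import *
t=capture("top");s=capture("side");crop(s,"s23.png",260,170,160,120,5);crop(t,"t23.png",340,120,240,180,3.3)
plan(434.5,-340.5,200,-0.75)
E
```

```text
turn [0.    0.001 0.7  ] shift [-58.4 185.8  -1.1] | now [ 502.1 -157.9  198.9] [-3.141e+00  1.000e-03 -5.000e-02] t 44.05 F [-0.5  0.7 -1.8] w 29.6
```

View pics/s23.png

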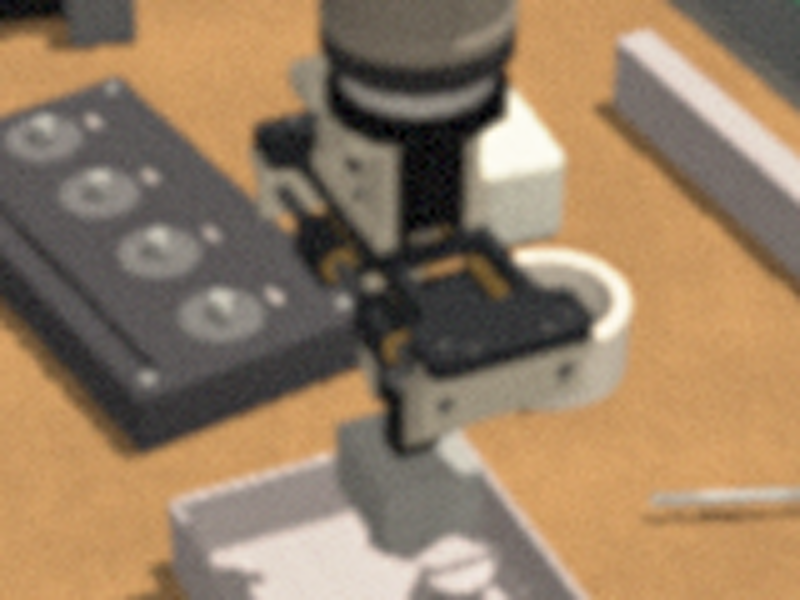

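View pics/t23.png

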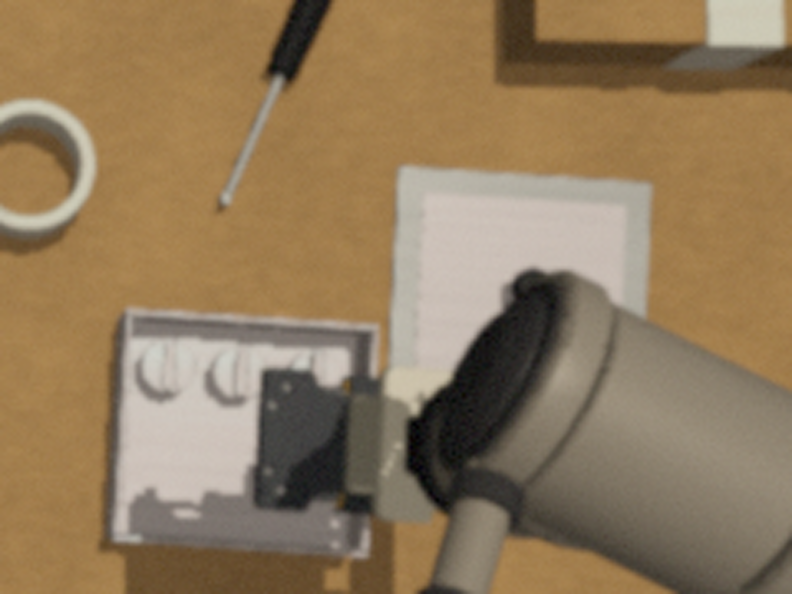

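Request:
{"api": "step_arm", "payload": {"increments": "0 0 0.05 -5 15 0 -1;0 0 0.15 -15 45 0 -1;0 0 0.27 -26 80 0 -1;0 0 0.4 -37 115 0 -1;0 0 0.52 -48 150 0 -1;0 0 0.62 -55 175 0 -1;0 0 0.7 -58 186 0 -1;0 0 0.7 -58 186 0 -1;0 0 0.7 -58 186 30 -1;0 0 0.7 -58 186 65 -1;0 0 0.7 -58 186 95 -1;0 0 0.7 -58 186 112 -1;0 0 0.7 -58 186 118 -1;0 0 0.7 -58 186 118 -1"}}

```text
time: 45.8
tool_pos: [435.2, -340.7, 81.8]
tcp_rot: [3.142, 0.001, -0.75]
contact_force: [0.5, -0.3, -2.1]
grip_width: 29.4
```

```bash
python3 - <<'E'
from h import *
plan(434.5,-340.5,75.6,-0.75)
s=capture("side");crop(s,"s24.png",290,270,160,120,5)
E
```

```text
turn [0.    0.001 0.   ] shift [-0.7  0.3  6.2] | now [ 435.2 -340.7   81.8] [ 3.142e+00  1.000e-03 -7.500e-01] t 45.8 F [ 0.5 -0.3 -2.1] w 29.4
```

View pics/s24.png

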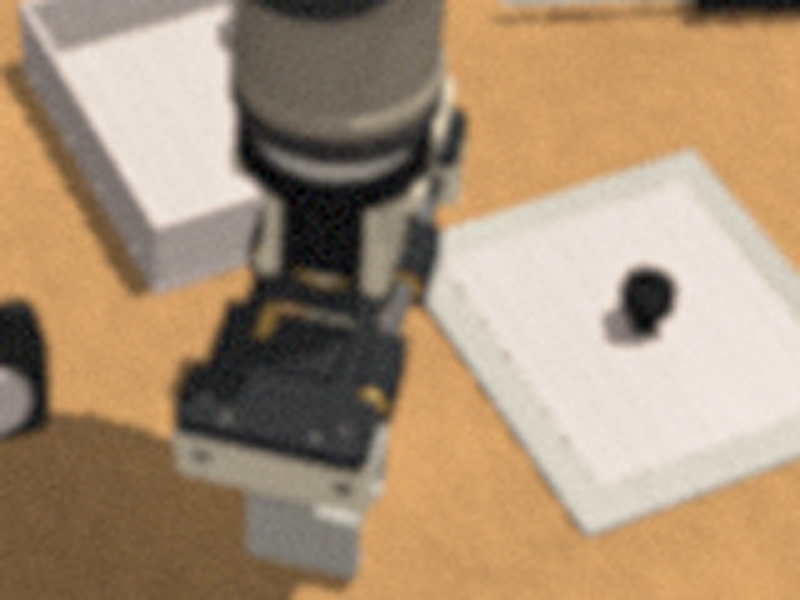

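Request:
{"api": "step_arm", "payload": {"increments": "0 0 0 0 0 2 -1;0 0 0 0 0 4 -1;0 0 0 0 0 5 -1;0 0 0 0 0 5.5 -1;0 0 0 0 0 5.5 -1"}}

```text
time: 46.48
tool_pos: [435.3, -341.0, 76.4]
tcp_rot: [3.142, -0.0, -0.75]
contact_force: [0.7, 0.6, -0.9]
grip_width: 29.6
```

Request:
{"api": "step_arm", "payload": {"increments": "0 0 0 0 0 0.7 -1;0 0 0 0 0 1.3 -1;0 0 0 0 0 1.3 -1;0 0 0 0 0 1.3 -1"}}

```text
time: 46.98
tool_pos: [435.5, -341.1, 75.5]
tcp_rot: [-3.142, -0.001, -0.75]
contact_force: [1.2, 1.3, 4.8]
grip_width: 29.6
```

The puller is on the bench (upward force). I release and withdraw.

Request:
{"api": "step_arm", "payload": {"increments": "0 0 0 0 0 -0.5 -1;0 0 0 0 0 -0.5 0.3;0 0 0 0 0 -0.5 0.6;0 0 0 0 0 -0.5 1;0 0 0 0 0 -0.5 1;0 0 0 0 0 -0.5 1;0 0 0 0 0 -30 1;0 0 0 0 0 -80 1;0 0 0 0 0 -110 1;0 0 0 0 0 -110 1;0 0 0 0 0 -110 1"}}

```text
time: 48.35
tool_pos: [434.8, -340.5, 184.2]
tcp_rot: [3.142, 0.001, -0.75]
contact_force: [0.2, 0.2, -0.4]
grip_width: 91.6
```

```bash
python3 - <<'E'
from h import *
t=capture("top");s=capture("side");crop(s,"s25.png",290,230,200,150,4);crop(t,"t25.png",360,120,200,150,4)
# lid
hsv=cv2.cvtColor(t["frame"],cv2.COLOR_RGB2HSV)
m=np.zeros((480,640),np.uint8); sl=(slice(160,260),slice(455,550)); m[sl]=((hsv[sl][...,1]<60)&(hsv[sl][...,2]>110))
c=max(cv2.findContours(m,0,2)[0],key=cv2.contourArea);r=cv2.minAreaRect(c);w=np.array([ray(t,*p,4)[:2] for p in cv2.boxPoints(r)]);print(r,w,w.mean(0))
for i in range(4): d=w[(i+1)%4]-w[i]; print(np.hypot(*d),np.degrees(np.arctan2(d[1],d[0])))
m[:]=0;sl=(slice(190,225),slice(485,520));m[sl]=hsv[sl][...,2]<75
c=max(cv2.findContours(m,0,2)[0],key=cv2.contourArea);(u,v),rr=cv2.minEnclosingCircle(c);k=ray(t,u,v,29);print(u,v,rr,k)
E
```

```text
((497.0282897949219, 207.56707763671875), (78.39866638183594, 70.67594146728516), 3.7313973903656006) [[ 542.24465792 -213.91465351]
 [ 708.52745895 -224.3547524 ]
 [ 699.78587564 -407.94650265]
 [ 533.79315699 -395.95093033]] [ 621.08778738 -310.54170972]
166.61022052661275 -3.592611250088705
183.7997443899621 -92.72603667490574
166.42558817567337 175.86666824663428
182.23236250955173 87.34180535198618
500.0 206.0 5.385264873504639 [ 621.40705659 -307.32986406   29.        ]
```

View pics/s25.png

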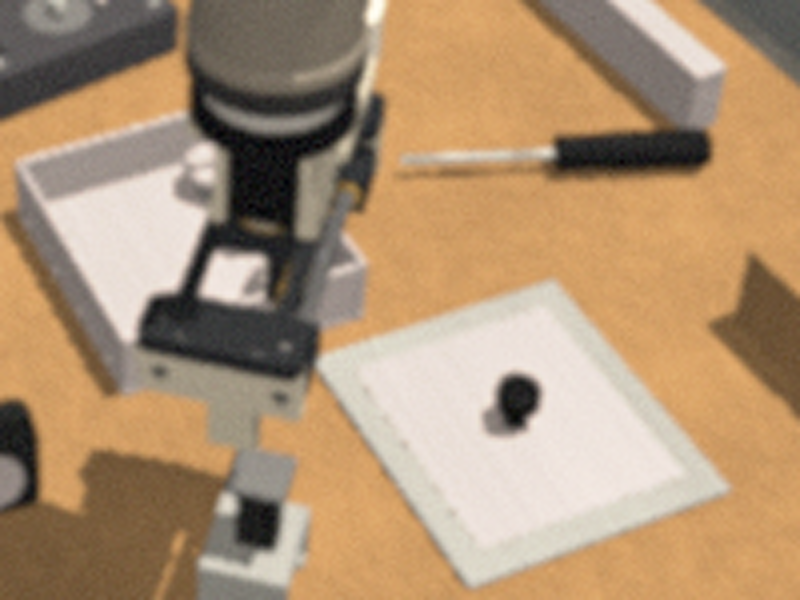

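View pics/t25.png

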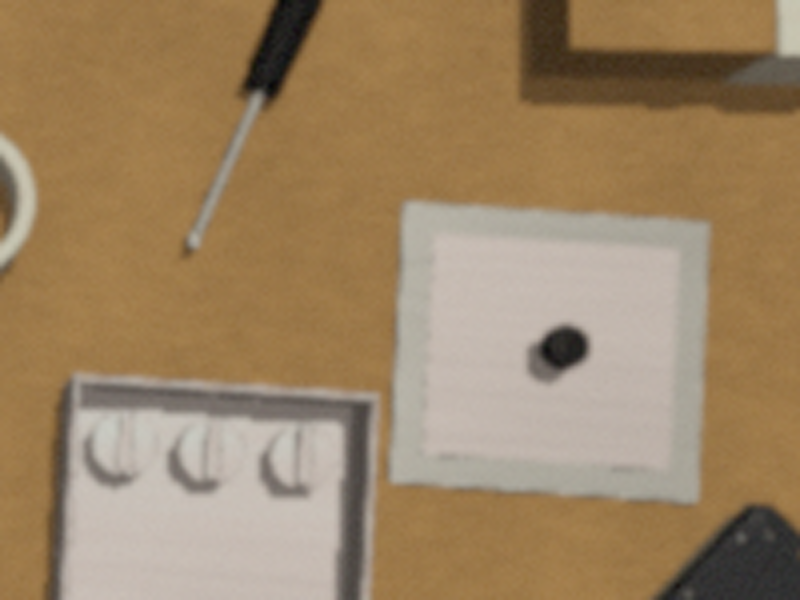

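Three knobs stand in the pan, the puller is upright, and the lid's knob is at (501,206) in the top view. I go for the lid.

```bash
python3 - <<'E'
from h import *
plan(621.5,-310,180,-0.05)
E
```

```text
turn [-0.001  0.003 -0.7  ] shift [ 115.9 -149.6    3.4] | now [ 434.7 -340.4  183.7] [-3.142e+00  3.000e-03 -7.500e-01] t 48.45 F [ 0.4 -1.  -1. ] w 92.3
```

Request:
{"api": "step_arm", "payload": {"increments": "0 0 -0.15 35 -45 0 1;0 0 -0.3 70 -90 0 1;0 0 -0.45 105 -135 0 1;0 0 -0.6 116 -150 0 1;0 0 -0.7 116 -150 0 1;0 0 -0.7 116 -150 40 1;0 0 -0.7 116 -150 80 1;0 0 -0.7 116 -150 100 1;0 0 -0.7 116 -150 100 1;0 0 -0.7 116 -150 100 1"}}

```text
time: 49.7
tool_pos: [622.7, -310.5, 85.6]
tcp_rot: [3.141, -0.001, -0.05]
contact_force: [-0.2, -0.7, -0.1]
grip_width: 92.0
```

```bash
python3 - <<'E'
from h import *
plan(621.5,-310,28,-0.05)
s=capture("side");crop(s,"s26.png",330,240,140,105,5.7)
E
```

```text
turn [ 0.    -0.001 -0.   ] shift [-1.3 -0.5 57.6] | now [ 622.7 -310.5   85.6] [ 3.141e+00 -1.000e-03 -5.000e-02] t 49.7 F [-0.2 -0.7 -0.1] w 92.0
```

View pics/s26.png

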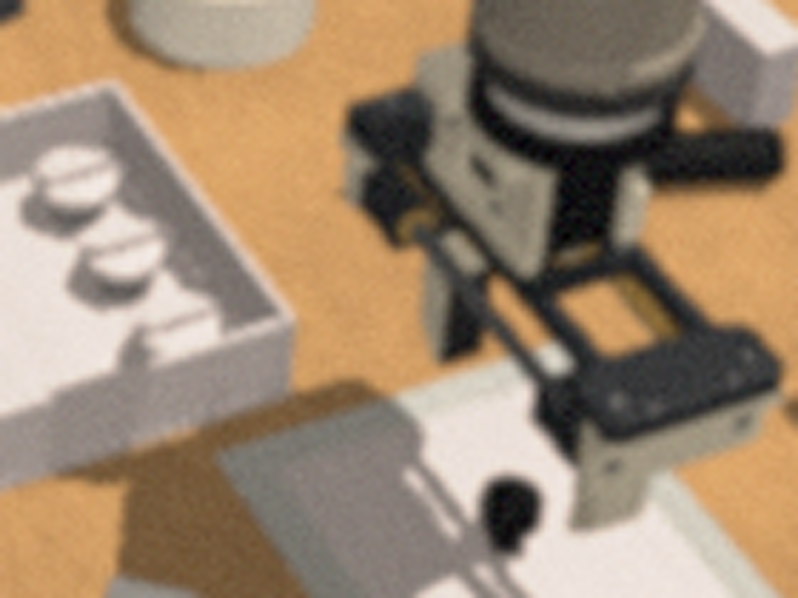

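Request:
{"api": "step_arm", "payload": {"increments": "0 0 0 -1.3 -0.5 35 1;0 0 0 -1.3 -0.5 52 1;0 0 0 -1.3 -0.5 57 1;0 0 0 -1.3 -0.5 57 1;0 0 0 -1.3 -0.5 57 -1;0 0 0 -1.3 -0.5 57 -1;0 0 0 -1.3 -0.5 57 -1;0 0 0 -1.3 -0.5 57 -1;0 0 0 -1.3 -0.5 57 -1;0 0 0 -1.3 -0.5 57 -1;0 0 0 -1.3 -0.5 57 -1;0 0 0 -1.3 -0.5 57 -1"}}

```text
time: 51.25
tool_pos: [621.1, -309.8, 28.1]
tcp_rot: [3.141, 0.0, -0.05]
contact_force: [0.0, -0.5, -0.8]
grip_width: 24.9
```

Request:
{"api": "step_arm", "payload": {"increments": "0 0 0 0 0 -20 -1;0 0 0 0 0 -60 -1;0 0 0 0 0 -100 -1;0 0 0 0 0 -105 -1;0 0 0 0 0 -105 -1"}}

```text
time: 51.88
tool_pos: [620.8, -309.5, 133.0]
tcp_rot: [-3.141, 0.0, -0.05]
contact_force: [0.6, -0.8, -2.8]
grip_width: 24.8
```

```bash
python3 - <<'E'
from h import *
plan(514,-107,135,-0.05)
t=capture("top");s=capture("side");crop(s,"s27.png",290,170,200,150,4);crop(t,"t27.png",360,120,200,150,4)
E
```

```text
turn [-0.  0. -0.] shift [-116.9 -196.9   -1.9] | now [ 620.8 -309.5  133. ] [-3.141  0.    -0.05 ] t 51.875 F [ 0.6 -0.8 -2.8] w 24.8
```

View pics/s27.png

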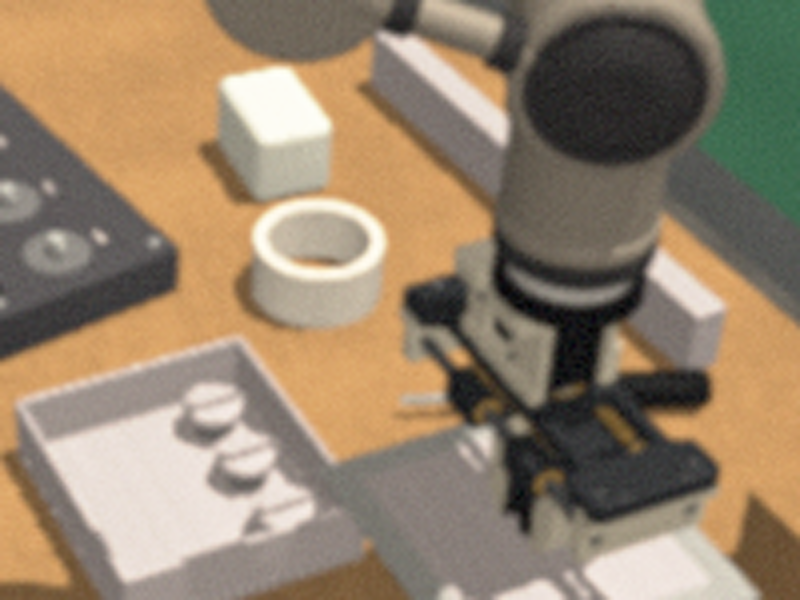

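View pics/t27.png

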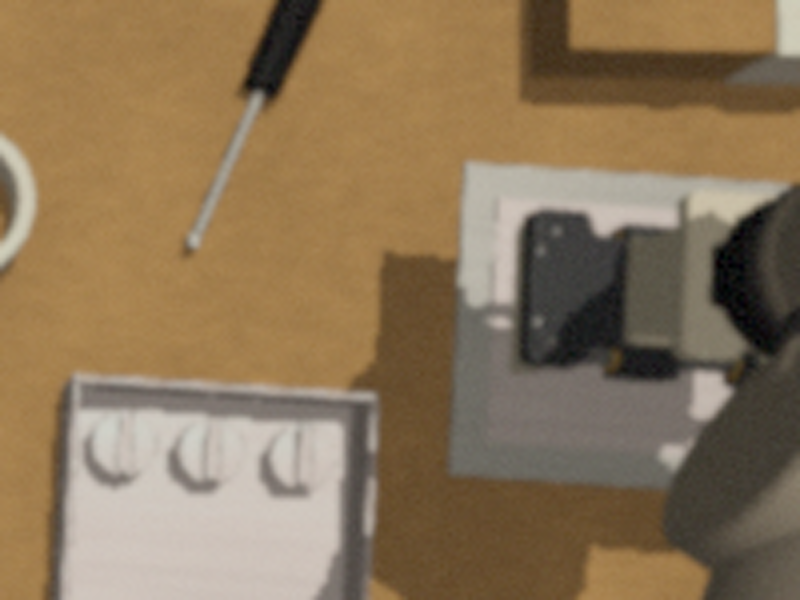

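The lid is held level. I carry it over the pan.

Request:
{"api": "step_arm", "payload": {"increments": "0 0 0 -15 -25 0 -1;0 0 0 -38 -63 0 -1;0 0 0 -63 -106 0 -1;0 0 0 -88 -148 0 -1;0 0 0 -108 -182 0 -1;0 0 0 -117 -197 0 -1;0 0 0 -117 -197 0 -1;0 0 0 -117 -197 25 -1;0 0 0 -117 -197 45 -1;0 0 0 -117 -197 53 -1;0 0 0 -117 -197 53 -1;0 0 0 -117 -197 53 -1"}}

```text
time: 53.48
tool_pos: [514.8, -107.7, 80.7]
tcp_rot: [3.141, -0.001, -0.051]
contact_force: [0.4, 0.8, -1.8]
grip_width: 25.3
```

```bash
python3 - <<'E'
from h import *
plan(514,-106.8,73,-0.05)
t=capture("top");s=capture("side");crop(s,"s28.png",270,210,140,105,5.7);crop(t,"t28.png",350,190,140,105,5.7)
E
```

```text
turn [ 0.001 -0.001 -0.001] shift [-0.9 -0.8  7.7] | now [ 514.8 -107.7   80.7] [ 3.141e+00 -1.000e-03 -5.100e-02] t 53.475 F [ 0.4  0.8 -1.8] w 25.3
```

View pics/s28.png

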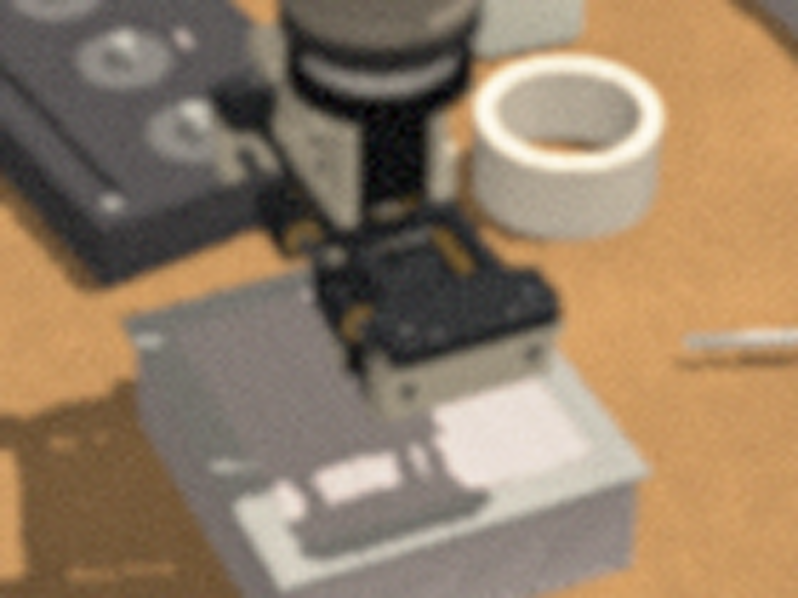

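View pics/t28.png

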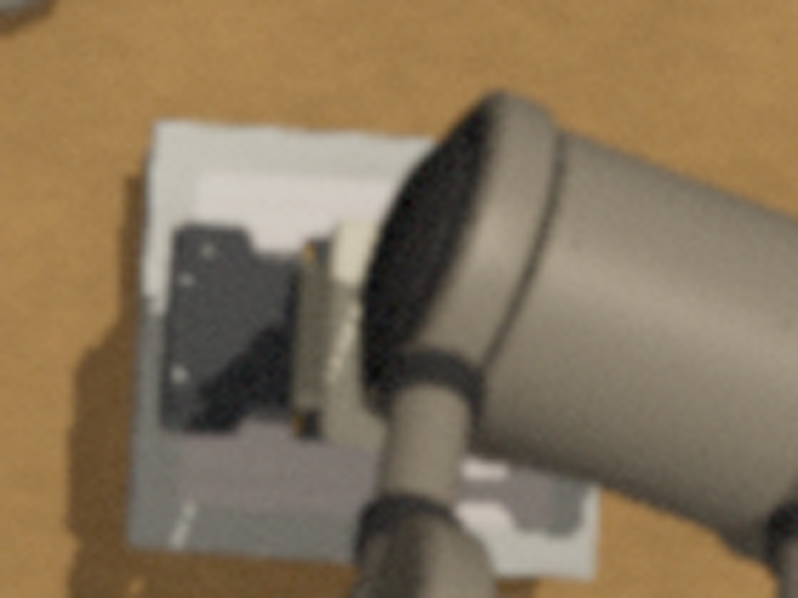

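The lid is aligned over the pan. I lower it, release and withdraw.

Request:
{"api": "step_arm", "payload": {"increments": "0 0 0 -1 -0.8 4 -1;0 0 0 -1 -0.8 6.5 -1;0 0 0 -1 -0.8 7.5 -1;0 0 0 -1 -0.8 8 -1;0 0 0 -1 -0.8 8 -1"}}

```text
time: 54.2
tool_pos: [513.1, -106.2, 73.0]
tcp_rot: [3.141, -0.0, -0.05]
contact_force: [-3.9, 1.6, 8.3]
grip_width: 25.0
```

Request:
{"api": "step_arm", "payload": {"increments": "0 0 0 0 0 -0.5 -1;0 0 0 0 0 -0.5 0;0 0 0 0 0 -0.5 0.5;0 0 0 0 0 -0.5 1;0 0 0 0 0 -0.5 1;0 0 0 0 0 -0.5 1;0 0 0 0 0 -40 1;0 0 0 0 0 -90 1;0 0 0 0 0 -140 1;0 0 0 0 0 -150 1;0 0 0 -60 0 -200 1;0 0 0 -110 0 -200 1;0 0 0 -110 0 -200 1;0 0 0 -110 0 -200 1"}}

```text
time: 55.95
tool_pos: [403.5, -100.9, 271.8]
tcp_rot: [3.142, -0.0, -0.051]
contact_force: [-0.0, -0.2, -2.0]
grip_width: 92.0
```

```bash
python3 - <<'E'
from h import *
t=capture("top");s=capture("side");crop(s,"s29.png",200,130,280,210,2.8);crop(t,"t29.png",180,90,400,280,2)
plan(514,-107,200)
E
```

```text
turn [-0.     0.001 -0.   ] shift [110.1   0.6  71.5] | now [ 404.1 -100.9  271.5] [-3.141e+00  1.000e-03 -5.000e-02] t 56.05 F [ 0.4  0.5 -0.5] w 92.0
```

View pics/s29.png

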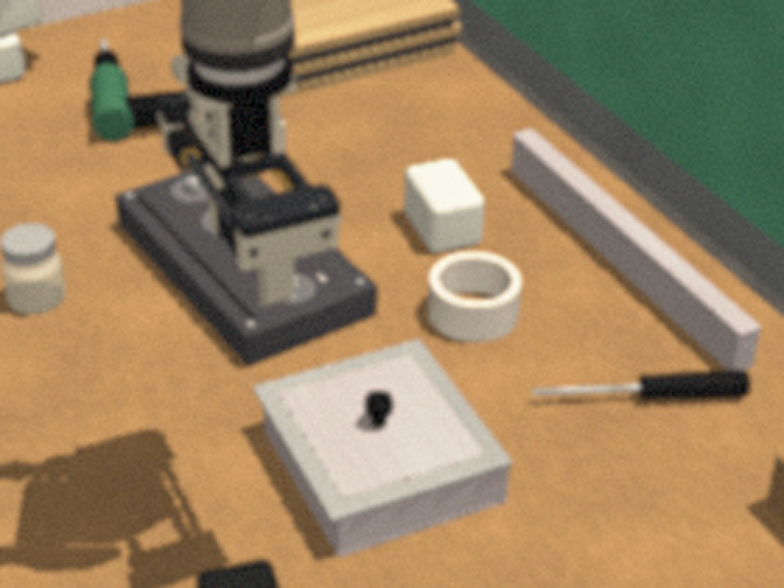

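View pics/t29.png

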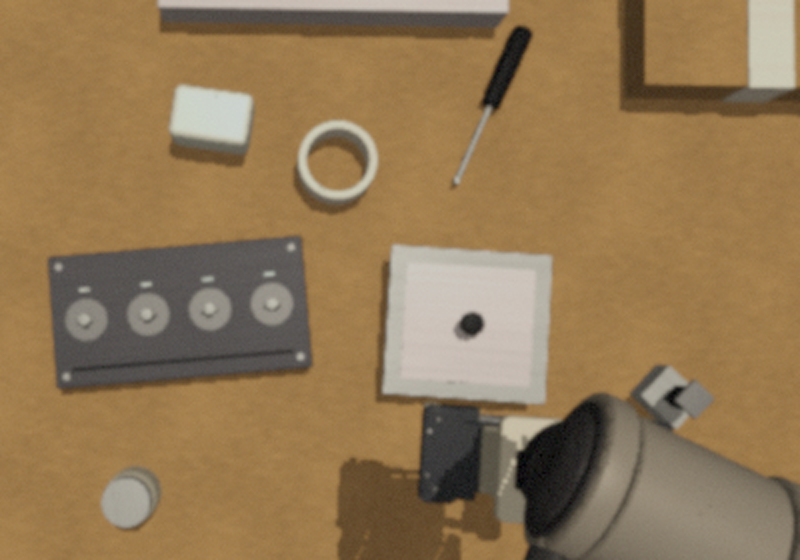

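The lid lies on the pan with its knob at about (416,252), the same pixel as at the start. The puller stands at about (515,290), and all stems are bare. I hand in.

```bash
python3 -c "
from plant import *
print(get_obs()['dq'].round(4)); print(close_job())"
```

```text
[ 0.0029  0.007  -0.0037  0.0002  0.0042 -0.0001]
the job is handed in; nothing more can be done
None
```

I laid the lid on the bench and pulled all three fitted knobs off with the puller; the other stem was bare from the start. I set the knobs in the pan, stood the puller back up where it had been, and put the lid back on the pan. The job was handed in at about 56 s; `close_job` gives no verdict.

**Last checks**
- All four stems are bare, and all three knobs were seen standing in the pan before the lid went on.
- The puller stands upright on the bench, and the bystanders look unmoved in the last images.
- The lid looks square on the pan, with its knob within a pixel of its starting position. My rough camera estimate of the pan centre differs from the lid centre by 2–3 mm, well inside the 15 mm allowed.
- The gripper is open and clear of everything.

**Differences from plan**
- The puller was held by its cap rather than by the rubber handle, because the fingers closed on the cap first. No slip was seen.
- The lid was knocked about 20–30 mm aside partway through, so I measured it again before picking it up.

No check failed.

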